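# Set up the spice station

## Task

Set up the spice station. Swing the holder's keeper open, lay the grater blade flat in the holder with its notch over the pin, and swing the keeper fully closed across it again. Snap every spice jar standing on the tea towel into a clip of its own on the rack, standing upright and pushed fully home from the front (not dropped in from above), in any order; leave the honey jar and the tumbler where they are.

Things in the scene. Friction and masses are not known exactly. Their poses are not given: they have to be found in the camera images.
- rack: fixed wooden strip, 288 mm along its y, 52 mm high, with a row of 5 steel spring clips. Origin: worktop, middle clip. Jars go in along its +x. Clip arms, 28 to 48 mm up, run from the strip's face (x +20.5 mm) to x -25 mm; their smooth tips (x -14 mm) rest 27 mm apart and spread on springs (push about 8 N) until the jar snaps home against the strip. No floor: jars stand on the worktop
- clip1 (a point): centre of clip 1 at worktop height, -112 mm along the rack's y: where the axis of a clipped jar stands (give or take 2 mm). Axes as the rack
- clip2 (a point): centre of clip 2 at worktop height, -56 mm along the rack's y: where the axis of a clipped jar stands (give or take 2 mm). Axes as the rack
- clip3 (a point): centre of clip 3 at worktop height, 0 mm along the rack's y: where the axis of a clipped jar stands (give or take 2 mm). Axes as the rack
- clip4 (a point): centre of clip 4 at worktop height, 56 mm along the rack's y: where the axis of a clipped jar stands (give or take 2 mm). Axes as the rack
- clip5 (a point): centre of clip 5 at worktop height, 112 mm along the rack's y: where the axis of a clipped jar stands (give or take 2 mm). Axes as the rack
- jar_a: glass spice jar with pale screw cap, round, 41 mm in diameter, 103 mm tall, about 0.12 kg, standing upright; the cap (about 36 mm in diameter) is the top 24 mm. Origin at the centre of its foot, z up its axis. Any jar fits any clip. May be absent
- jar_b: glass spice jar with green screw cap, round, 41 mm in diameter, 97 mm tall, about 0.12 kg, standing upright; the cap (about 36 mm in diameter) is the top 24 mm. Origin at the centre of its foot, z up its axis. Any jar fits any clip. May be absent
- jar_c: glass spice jar with mustard screw cap, round, 41 mm in diameter, 109 mm tall, about 0.12 kg, standing upright; the cap (about 36 mm in diameter) is the top 24 mm. Origin at the centre of its foot, z up its axis. Any jar fits any clip. May be absent
- jar_d: glass spice jar with light grey screw cap, round, 39 mm in diameter, 99 mm tall, about 0.12 kg, standing upright; the cap (about 36 mm in diameter) is the top 20 mm. Origin at the centre of its foot, z up its axis. Any jar fits any clip. May be absent
- jar_e: glass spice jar with black screw cap, round, 39 mm in diameter, 93 mm tall, about 0.12 kg, standing upright; the cap (about 36 mm in diameter) is the top 20 mm. Origin at the centre of its foot, z up its axis. Any jar fits any clip. May be absent
- blade: loose flat steel grater blade, 120 (x) x 41 (y) x 4 mm, 0.07 kg, with an upright black finger grip in its middle (40 along x, 12 along y, its top 34 mm above the underside). Origin at the centre of the underside, z up. At its +x end an open U notch, 10 mm wide in y and 16 mm deep, is cut through.
- notch (a point): middle of the blade's notch, at x = +52 mm of the blade, on its underside
- holder: fixed wooden holder for the blade, 150 (x) x 62 (y) mm. Origin on the worktop under its centre. Floor 12 mm above the worktop; side lips 45 mm apart and an end lip at x = -63 mm rise 6 mm above the floor. The blade lies centred over the origin (2 to 3 mm play), x along the holder's x
- pin (a point): foot of the holder's steel locating pin, on the floor at x = +52 mm; the pin is 7 mm in diameter and rises 12 mm above the floor
- keeper (a joint): angle of the keeper, a steel arm swinging level about an upright pivot at (-46, +38) mm in the holder's frame. 0 = closed, along -y across the blade's -x end; grows as it swings clockwise seen from above, to 1.7 (at 1.57 it points along the holder's -x, clear of the blade). Arm 19 to 24 mm above the worktop; light friction, stays where left
- keeper_post (a point): top of the keeper's round black handle post, 12 mm in diameter, 38 mm from the pivot, standing from 24 to 49 mm above the worktop
- honey_jar: honey jar, 55 mm in diameter, 81 mm tall, a bystander. Origin at its foot
- steel_tumbler: upturned steel tumbler, 68 mm in diameter, 74 mm tall, a bystander. Origin at its foot

How it is judged:
On the way, in this order (a step that is already met when the one before it is completed fails the run):
1. the keeper is swung open (value of joint keeper above 1.2 rad), for 0.2 s.
2. the blade lies flat in the holder with its notch over the pin (horizontal distance between notch and pin below 0.007 m and z of blade in the frame of holder between 0.01 and 0.0145 m and angle between the x axis of blade and the x axis of holder, either way round below 0.1 rad and angle between blade's own z axis and vertical below 0.06 rad), for 0.3 s.
3. the keeper is closed over the blade (all of step 2 and value of joint keeper below 0.15 rad), for 0.3 s.
At the end, for the whole second after the job is handed in: Blade flat on the holder floor (2.5 mm), notch within 7 mm of the pin, in line within 0.1 rad; keeper within 0.15 rad of closed; every jar present stands still with its axis within 6 mm of a clip centre, tilted under 0.1 rad, foot under 15 mm above the worktop (all of step 3 and (horizontal distance between jar_a and clip1 below 0.006 m or horizontal distance between jar_a and clip2 below 0.006 m or horizontal distance between jar_a and clip3 below 0.006 m or horizontal distance between jar_a and clip4 below 0.006 m or horizontal distance between jar_a and clip5 below 0.006 m) and angle between each of jar_a, jar_b, jar_c, jar_d, jar_e's own z axis and vertical below 0.1 rad and height (world z) of each of jar_a, jar_b, jar_c, jar_d, jar_e below 0.015 m and linear speed of each of jar_a, jar_b, jar_c, jar_d, jar_e below 0.03 m/s and (horizontal distance between jar_b and clip1 below 0.006 m or horizontal distance between jar_b and clip2 below 0.006 m or horizontal distance between jar_b and clip3 below 0.006 m or horizontal distance between jar_b and clip4 below 0.006 m or horizontal distance between jar_b and clip5 below 0.006 m) and (horizontal distance between jar_c and clip1 below 0.006 m or horizontal distance between jar_c and clip2 below 0.006 m or horizontal distance between jar_c and clip3 below 0.006 m or horizontal distance between jar_c and clip4 below 0.006 m or horizontal distance between jar_c and clip5 below 0.006 m) and (horizontal distance between jar_d and clip1 below 0.006 m or horizontal distance between jar_d and clip2 below 0.006 m or horizontal distance between jar_d and clip3 below 0.006 m or horizontal distance between jar_d and clip4 below 0.006 m or horizontal distance between jar_d and clip5 below 0.006 m) and (horizontal distance between jar_e and clip1 below 0.006 m or horizontal distance between jar_e and clip2 below 0.006 m or horizontal distance between jar_e and clip3 below 0.006 m or horizontal distance between jar_e and clip4 below 0.006 m or horizontal distance between jar_e and clip5 below 0.006 m)); the robot touches nothing.
It fails at once if a jar is lowered into a clip from above instead of being pushed in from the front (((horizontal distance between jar_a and clip1 below 0.012 m or horizontal distance between jar_a and clip2 below 0.012 m or horizontal distance between jar_a and clip3 below 0.012 m or horizontal distance between jar_a and clip4 below 0.012 m or horizontal distance between jar_a and clip5 below 0.012 m) and height (world z) of jar_a between 0.03 and 0.06 m) or ((horizontal distance between jar_b and clip1 below 0.012 m or horizontal distance between jar_b and clip2 below 0.012 m or horizontal distance between jar_b and clip3 below 0.012 m or horizontal distance between jar_b and clip4 below 0.012 m or horizontal distance between jar_b and clip5 below 0.012 m) and height (world z) of jar_b between 0.03 and 0.06 m) or ((horizontal distance between jar_c and clip1 below 0.012 m or horizontal distance between jar_c and clip2 below 0.012 m or horizontal distance between jar_c and clip3 below 0.012 m or horizontal distance between jar_c and clip4 below 0.012 m or horizontal distance between jar_c and clip5 below 0.012 m) and height (world z) of jar_c between 0.03 and 0.06 m) or ((horizontal distance between jar_d and clip1 below 0.012 m or horizontal distance between jar_d and clip2 below 0.012 m or horizontal distance between jar_d and clip3 below 0.012 m or horizontal distance between jar_d and clip4 below 0.012 m or horizontal distance between jar_d and clip5 below 0.012 m) and height (world z) of jar_d between 0.03 and 0.06 m) or ((horizontal distance between jar_e and clip1 below 0.012 m or horizontal distance between jar_e and clip2 below 0.012 m or horizontal distance between jar_e and clip3 below 0.012 m or horizontal distance between jar_e and clip4 below 0.012 m or horizontal distance between jar_e and clip5 below 0.012 m) and height (world z) of jar_e between 0.03 and 0.06 m)).
It fails at once if the honey jar or the steel tumbler is shifted by more than 3 cm (distance of any of honey_jar, steel_tumbler from where it was at the start of the episode above 0.03 m).
Of jar_a, jar_b, jar_c, jar_d, jar_e only 3 to 5 are there at a start; the rules pass over those that are not, and their reading is None.
At some moment in a run one of blade may be knocked a few centimetres aside while the robot is not near it.
It also fails if it takes over 210 s, if anything falls off the work surface, if the arm or the gripper's body presses on something with over 40 N, if the wrist force passes 120 N, or if a joint passes its speed limit or range.

## Robot

A 6-joint arm with a two-finger parallel gripper is mounted at the origin on a cart in front of the work surface, level with it; the furniture and walls round the work are solid. World frame = base frame: x ahead of the robot, y to its left, z up, the work surface at z = 0. Lengths are in m, angles in rad, forces in N, time in s.
With the tool pointing down it reaches from about 0.275 to 0.75 m from the base axis. Payload 10.2 kg.
Tool frame: the origin (TCP) lies on the mounting face of the last link; the fingertips stand 173 mm ahead of it and the grasp point (between the pads) lies 155 mm ahead of it; z points along the fingers, y is the line along which they close (so a half turn about z gives the same grasp; the last joint's range is limited). The gripper opens to 85 mm and grips with 20 to 120 N. Pads are 22 mm wide; open, the fingers measure 114 mm over their backs; the gripper's body (76 mm by 85 mm) begins 54 mm behind the grasp point. The pads swing forward as they close: fully open they stand 13 mm farther back than shut.
Start: joints at [1.005, 0.313, 1.498, -0, 1.331, -0.223], TCP at [0.176, 0.494, 0.405] pointing down, gripper open.
Joint ranges: [-2.94, 2.94], [-0.97, 2.17], [0.19, 2.56], [-1.23, 4.37], [0.02, 3.11], [-2.88, 2.88]. Speed limits (rad/s): [2.39, 2.39, 3.01, 3.14, 3.14, 3.14].

## Interface

Orientations are given as a unit quaternion [w, x, y, z].
In Python, from workcell import r gives the robot as it stands.
- The arm moves only by the tool servo_tool, never from a script. Its argument "targets" is one flat list of numbers, 6 for each row, row after row: the shift along the tool's x, y, z in units of 0.06 m (1.0 is 0.06 m), then the turn, a rotation vector about the tool's x, y, z in units of 45 degrees (1.0 is 45 degrees). A call has 1 to 5 rows; each row shifts and turns the commanded pose from where the row before left it, along the tool's axes as they then stand; what a row does not reach is not made up. A row lasts 1/8 s, in which the tool goes at most 62.5 mm and 10.7 degrees, less where a joint would pass 70% of its speed; a pose out of reach is approached as far as the arm can. A call with a number of a shift or a turn outside -1 to 1 is refused whole. A call with a gripper value outside its range is refused whole. "jaw" is the closure, from -1 (fully open) to 1 (shut), set as the call begins (left out, the last holds). The fingers move at their own pace and stop on an object; "newtons" is the grip in N (left out, the last holds). Time passes only in rows, so rows that do not move let the fingers close. It gives the time, the measured TCP pose, the force, the opening and the grip force at its end, in the units of the state.
- r.get_state(): the state, without advancing time (a new reading comes with each control period).
- r.capture(name): name is "side" or "top"; returns a dict with "img" (400x640x3 uint8, red, green, blue), "mtx" (3x3 intrinsics, pixels), "cam_to_world" (4x4, takes a point from camera to world coordinates). Camera axes: x right, y down, z forward; pixel columns grow to the right and rows downward; lengths in m; the calibration is good to about 2 mm. A picture is of the moment at which its call begins. There is no depth.
- r.hand_in(): hands the job in; it is judged then, once.
Trained networks look in the newest picture that a camera, given by its name, has taken for a name from the list of things; names that differ only in an ending like _2 or _b are one class to them, and where a whole thing is asked for, a point or a joint stands for the part that bears it (a point fixed in the world has none). Each returns a list of dicts, best first, with "p" (0 to 1); they miss things now and then, are a little off and sometimes report something else, mostly with a low value. They report only what shows in the picture. A call takes as long as a camera call.
- r.boxes_of(camera, query): "at" ([column, row] in pixels, amid what is visible of it).
- r.regions_of(camera, query): "mask" (400x640 bool, what is visible of it) and "at" ([column, row] in pixels, amid what is visible of it).
- r.spot_point(camera, query): "at" ([column, row] in pixels: a listed point, or the origin of a listed thing).
The state is a dict: "t": time; "joint_positions": joint angles; "joint_velocities": joint speeds; "joint_torque": joint torques, N m; "tool_pos": TCP position; "tcp_rot": TCP orientation; "ft_force": force on the tool from outside, world axes, zero at the start; "wrist_torque": the same for the moment, N m; "opening": finger opening in m; "grasp_force": force on a finger pad.
Only numpy, scipy, OpenCV 4.12 (cv2) and the standard library are available. Lean on these libraries where they do the work, as an engineer would, in place of code of your own. Each camera call takes 0.05 s, during which the arm holds its last target. There are 200 camera calls.

## Working session

There is one attempt and no reset: what is moved stays moved. The work goes in short steps, Python scripts to look and compute and a tool call to move; the robot and the scene stay as the last step left them, time stands still between calls to the robot, and variables do not carry over. Pictures are saved under pics/ and viewed, at most 14 in all, crops included, and the job is handed in when it is done.

Besides the shell and the picture viewer there is one more tool, called after "Call:" as name(argument=value, ...) on one line, values as JSON. servo_tool: Moves the arm, as the interface text tells. Its arguments: {"type":"object","properties":{"targets":{"type":"array","items":{"type":"number"}},"jaw":{"type":"number"},"newtons":{"type":"number"}},"required":["targets"]}

```bash
ls; mkdir -p pics; cat > h.py <<'E'
import numpy as np, cv2
from workcell import r
def snap(cam,name=None):
    c=r.capture(cam)
    if name: cv2.imwrite(f'pics/{name}.png',c['img'][:,:,::-1])
    return c
def ray(c,at):
    d=np.linalg.inv(c['mtx'])@[at[0],at[1],1]; T=np.array(c['cam_to_world'])
    d=T[:3,:3]@d; return T[:3,3],d/np.linalg.norm(d)
def atz(c,at,z):
    o,d=ray(c,at); return o+d*(z-o[2])/d[2]
def tri(c1,a1,c2,a2):
    o1,d1=ray(c1,a1);o2,d2=ray(c2,a2)
    s=np.linalg.lstsq(np.c_[d1,-d2],o2-o1,rcond=None)[0]
    p=o1+s[0]*d1;q=o2+s[1]*d2
    return (p+q)/2,np.linalg.norm(p-q)
def proj(c,p):
    T=np.linalg.inv(c['cam_to_world']); q=c['mtx']@(T[:3,:3]@p+T[:3,3]); return q[:2]/q[2]
E
python3 - <<'E'
from h import *
np.set_printoptions(precision=3,suppress=True)
s=r.get_state(); print({k:np.round(s[k],3) for k in('t','tool_pos','tcp_rot','opening')})
C={k:snap(k,k+'0') for k in('top','side')}
for k in C: print(k,C[k]['cam_to_world'])
for q in['rack','clip1','clip5','clip3','jar_a','blade','notch','holder','pin','keeper_post','honey_jar','steel_tumbler']:
    for k in C:
        print(q,k,[(np.round(d['at']).tolist(),round(d['p'],2)) for d in r.spot_point(k,q)][:6])
E
```

```text
pics
{'t': np.float64(0.0), 'tool_pos': array([0.176, 0.494, 0.404]), 'tcp_rot': array([-0.   ,  0.171,  0.985, -0.001]), 'opening': np.float64(0.085)}
top [[-0.013 -0.99   0.139  0.372]
 [-1.     0.013 -0.002  0.038]
 [-0.    -0.139 -0.99   1.126]
 [ 0.     0.     0.     1.   ]]
side [[ 0.877 -0.21   0.432  0.014]
 [-0.479 -0.344  0.807 -0.927]
 [-0.021 -0.915 -0.402  0.53 ]
 [ 0.     0.     0.     1.   ]]
rack top [([334.0, 226.0], 0.89)]
rack side [([307.0, 218.0], 0.59)]
clip1 top [([318.0, 226.0], 0.97), ([353.0, 224.0], 0.92), ([296.0, 228.0], 0.82), ([333.0, 227.0], 0.8), ([369.0, 222.0], 0.65)]
clip1 side [([314.0, 230.0], 0.92), ([310.0, 218.0], 0.91), ([325.0, 241.0], 0.7), ([298.0, 214.0], 0.65), ([293.0, 206.0], 0.64)]
clip5 top [([318.0, 226.0], 0.97), ([353.0, 224.0], 0.92), ([296.0, 228.0], 0.82), ([333.0, 227.0], 0.8), ([369.0, 222.0], 0.65)]
clip5 side [([314.0, 230.0], 0.92), ([310.0, 218.0], 0.91), ([325.0, 241.0], 0.7), ([298.0, 214.0], 0.65), ([293.0, 206.0], 0.64)]
clip3 top [([318.0, 226.0], 0.97), ([353.0, 224.0], 0.92), ([296.0, 228.0], 0.82), ([333.0, 227.0]
[... 302 characters left out ...]
e [([400.0, 249.0], 0.77), ([395.0, 281.0], 0.66), ([341.0, 266.0], 0.62)]
blade top [([217.0, 229.0], 0.75)]
blade side [([258.0, 188.0], 0.47)]
notch top [([203.0, 229.0], 0.61)]
notch side [([256.0, 180.0], 0.51)]
holder top [([224.0, 194.0], 0.95)]
holder side [([286.0, 178.0], 0.85)]
pin top [([206.0, 194.0], 0.68)]
pin side [([281.0, 170.0], 0.86)]
keeper_post top [([218.0, 233.0], 0.73), ([233.0, 191.0], 0.4)]
keeper_post side [([292.0, 171.0], 0.44), ([257.0, 185.0], 0.44), ([304.0, 164.0], 0.32)]
honey_jar top [([193.0, 166.0], 0.98)]
honey_jar side [([300.0, 167.0], 0.77)]
steel_tumbler top [([454.0, 165.0], 0.71), ([336.0, 224.0], 0.18)]
steel_tumbler side [([444.0, 266.0], 0.91)]
```

```bash
python3 - <<'E'
import cv2
for k,(x0,x1,y0,y1) in {'top0':(160,500,130,280),'side0':(230,480,130,310)}.items():
    i=cv2.imread(f'pics/{k}.png')[y0:y1,x0:x1]; f=800/(x1-x0)
    i=cv2.resize(i,None,fx=f,fy=f,interpolation=cv2.INTER_CUBIC); cv2.imwrite(f'pics/{k}c.png',i)
E
```

```text
(no output)
```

View pics/top0c.png

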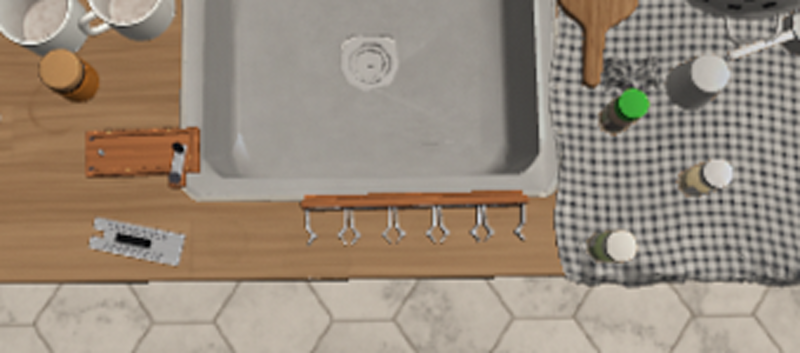

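View pics/side0c.png

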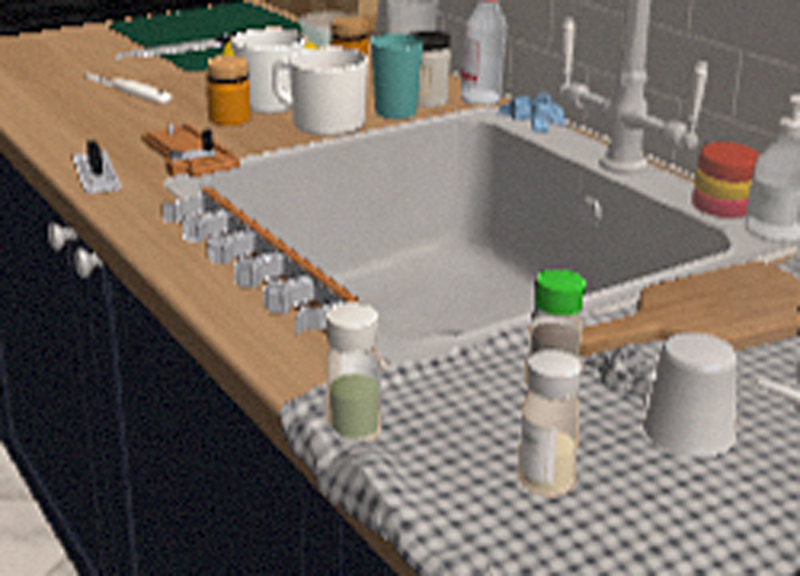

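Top view: three jars on the towel (green cap full-px ≈(428,174), pale caps ≈(464,204) and ≈(423,234)), rack in the middle with the clips opening toward the robot, and the holder at left with its pin at the +y end and the closed keeper at (236,193). The blade lies below the holder, notch toward the left. Now to locate everything in 3D.

```bash
python3 - <<'E'
from h import *
np.set_printoptions(precision=4,suppress=True)
C={k:snap(k) for k in('top','side')}
f=lambda k,at,z:print('   ',k,np.round(at,1),atz(C[k],at,z))
Z={'clip1':0,'rack':0,'blade':0,'notch':0,'holder':0,'pin':.012,'keeper_post':.049,'honey_jar':0,'steel_tumbler':0,'jar_a':0,'jar_b':0,'jar_c':0,'jar_d':0,'jar_e':0}
for q,z in Z.items():
    L={}
    for k in C:
        L[k]=[d for d in r.spot_point(k,q) if d['p']>.3]
        print(q,k)
        for d in L[k]: f(k,d['at'],z)
    for a in L['top']:
        for b in L['side']:
            p,e=tri(C['top'],a['at'],C['side'],b['at'])
            if e<.008: print('   TRI',p,round(e,4))
# masks
for q in['blade','keeper','holder','rack']:
    for k in C:
        m=[d for d in r.regions_of(k,q) if d['p']>.3]
        for d in m[:1]:
            ys,xs=np.nonzero(d['mask']); rc=cv2.minAreaRect(np.c_[xs,ys].astype(np.float32))
            print(q,k,'n',len(xs),'at',d['at'],'rect',rc)
            if k=='top': print([atz(C[k],p,{'blade':.004,'keeper':.024,'holder':.018,'rack':.05}[q])[:2] for p in cv2.boxPoints(rc)])
E
```

```text
clip1 top
    top [335.3 226.2] [ 0.4518 -0.0164  0.    ]
    top [353.8 224.6] [ 0.456  -0.0737  0.    ]
    top [371.6 223.3] [ 0.4593 -0.1289  0.    ]
    top [318.3 229.1] [0.4435 0.0363 0.    ]
    top [299.1 228.5] [0.4461 0.0956 0.    ]
clip1 side
    side [314.8 227.9] [ 0.4546 -0.0616  0.    ]
    side [306.9 219. ] [0.4603 0.0002 0.    ]
    side [292.1 205.2] [0.4629 0.1128 0.    ]
    side [328.4 241.3] [ 0.451 -0.147  0.   ]
    side [299.8 215.5] [0.452  0.0325 0.    ]
   TRI [ 0.4517 -0.0162  0.0094] 0.0013
   TRI [ 0.4527 -0.0719  0.0059] 0.006
   TRI [ 0.4602 -0.1306 -0.0112] 0.0001
rack top
    top [335.4 227.6] [ 0.4474 -0.0166  0.    ]
rack side
    side [310.8 220.1] [ 0.4671 -0.0123  0.    ]
blade top
    top [217.4 229.8] [0.4455 0.3479 0.    ]
blade side
    side [260.1 183.6] [0.4398 0.3477 0.    ]
   TRI [ 0.443  0.349 -0.001] 0.0053
notch top
    top [201.2 226.2] [0.4573 0.3982 0.    ]
    top [451.6 165.9] [ 0.6377 -0.3881  0.    ]
notch side
    side [443.4 262.9] [ 0.6405 -0.3781  0.    ]
    side [259.  180.8] [0.4463 0.377  0.    ]
   TRI [ 0.4564  0.
[... 3337 characters left out ...]
lder top n 1019 at [222.4, 194.8] rect ((220.0, 196.5), (25.0, 48.0), 90.0)
[array([0.5867, 0.4127]), array([0.5847, 0.2642]), array([0.5069, 0.2631]), array([0.5088, 0.4101])]
holder side n 326 at [284.7, 179.8] rect ((289.51922607421875, 177.09616088867188), (16.86598777770996, 27.260143280029297), 78.69007110595703)
rack top n 719 at [337.4, 217.0] rect ((335.4419250488281, 220.41371154785156), (94.99177551269531, 19.998271942138672), 0.7538483738899231)
[array([0.4395, 0.1264]), array([0.4989, 0.1255]), array([ 0.4914, -0.1567]), array([ 0.4321, -0.1537])]
rack side n 1050 at [311.2, 208.4] rect ((309.07318115234375, 210.15855407714844), (64.03125, 19.834068298339844), 38.65980911254883)
```

```bash
cat > avg.py <<'E'
from h import *
def avg(k,n=4):
    cs=[snap(k) for _ in range(n)]; c=cs[0]; c['img']=np.mean([x['img'] for x in cs],0).astype(np.uint8); return c
E
python3 - <<'E'
from avg import *
import pickle
print(r.get_state()['t'])
C={k:avg(k) for k in('top','side')}; pickle.dump(C,open('C0.pkl','wb'))
def crop(k,x0,x1,y0,y1,f): return cv2.resize(C[k]['img'][y0:y1,x0:x1,::-1],None,fx=f,fy=f,interpolation=cv2.INTER_CUBIC)
cv=np.zeros((600,800,3),np.uint8)
def put(i,x,y): cv[y:y+i.shape[0],x:x+i.shape[1]]=i
put(crop('top',190,255,180,245,6),0,0)
put(crop('top',286,386,208,238,8)[:, :800],0,392-32+32) 
put(crop('side',245,312,160,200,6),395,0)
cv2.imwrite('pics/m1.png',cv)
for (x,y) in [(428,174),(464,204),(423,234)]: print(C['top']['img'][y-1:y+2,x-1:x+2].mean((0,1)))
E
```

```text
3.2Traceback (most recent call last):
  File "<stdin>", line 9, in <module>
  File "<stdin>", line 7, in put
ValueError: could not broadcast input array from shape (240,800,3) into shape (208,800,3)
```

```bash
python3 - <<'E'
from avg import *
import pickle
C=pickle.load(open('C0.pkl','rb'))
def crop(k,x0,x1,y0,y1,f): return cv2.resize(C[k]['img'][y0:y1,x0:x1,::-1],None,fx=f,fy=f,interpolation=cv2.INTER_CUBIC)
cv=np.zeros((600,800,3),np.uint8)
def put(i,x,y): cv[y:y+i.shape[0],x:x+i.shape[1]]=i
put(crop('top',190,250,180,240,6),0,0)
put(crop('top',286,386,208,238,8),0,360) 
put(crop('side',245,312,160,200,6),365,0)
cv2.imwrite('pics/m1.png',cv)
for (x,y) in [(428,174),(464,204),(423,234)]: print(C['top']['img'][y-1:y+2,x-1:x+2].mean((0,1)))
E
```

```text
[ 62.11111111 164.66666667  56.66666667]
[202.22222222 196.55555556 189.66666667]
[209.11111111 202.66666667 191.22222222]
```

View pics/m1.png

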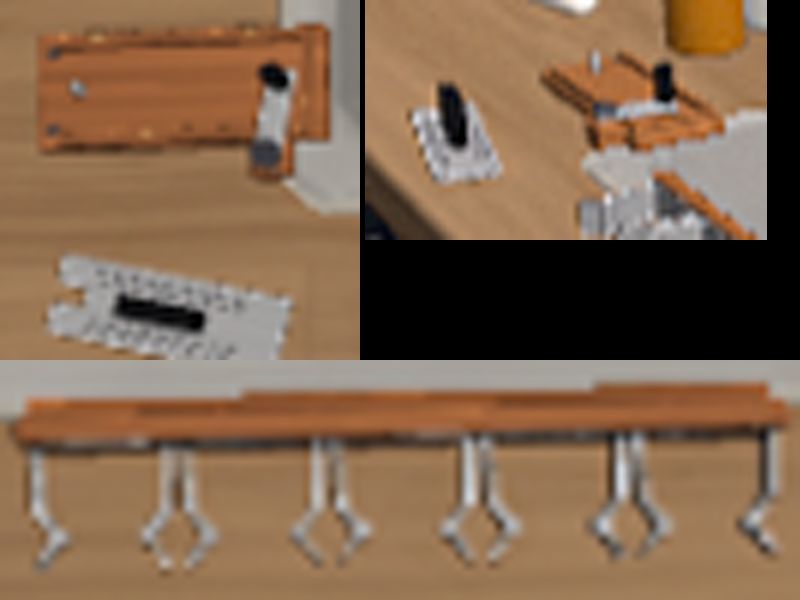

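The picture shows the five clips between six arm groups (strip tilted about 1.3°), the keeper pivot at crop (263,150) with its post top at (273,75), the pin at (78,87) and the grip at (161,313). Next I convert these to world positions.

```bash
python3 - <<'E'
from avg import *
import pickle
np.set_printoptions(precision=4,suppress=True)
C=pickle.load(open('C0.pkl','rb')); T=C['top'];S=C['side']
def px(u,v,x0,y0,f): return [(u+.5)/f-.5+x0,(v+.5)/f-.5+y0]
A=lambda u,v,z: atz(T,px(u,v,190,180,6),z)
R=lambda u,v,z: atz(T,px(u,v-360,286,208,8),z)
for n,a in dict(pin=(78,87,.024),post=(273,75,.049),pivot=(263,150,.028),hTL=(38,38,.018),hBL=(40,150,.018),hTR=(327,27,.02),hBR=(327,140,.02),grip=(161,313,.034),bl1=(62,262,.004),bl2=(290,297,.004),bl3=(50,328,.004)).items(): print(n,A(*a))
for n,a in dict(tipL=(66,538,.048),tipR=(741,522,.048),sTL=(25,400,.052),sTR=(768,383,.052),c1=(102,460,.048),c2=(254,460,.048),c3=(404,460,.048),c4=(555,460,.048),c5=(705,460,.048),sFL=(15,432,.052),sFR=(787,425,.052)).items(): print(n,R(*a))
for n,u,v,z in [('pin',595-365,52,.024),('post',662-365,66,.049),('grip',452-365,88,.034),('pivot',604-365,108,.028)]: print('side',n,atz(S,px(u,v,245,160,6),z))
# caps
def blob(c,cx,cy,green,rad=14):
    i=c['img'].astype(int); y0,x0=cy-rad,cx-rad; w=i[y0:cy+rad,x0:cx+rad]
    m=((w[...,1]-w[...,0])>50) if green else (w.min(2)>165)
    n,l,st,ce=cv2.connectedComponentsWithStats(m.astype(np.uint8)); d=np.hypot(*(ce[1:]-rad).T)-np.sqrt(st[1:,4]); j=1+int(np.argmin(d))
    return [ce[j][0]+x0,ce[j][1]+y0],st[j]
for n,t,s,g,h in [('green',(428,174),(405,220),1,.097),('w1',(463,204),(403,246),0,.101),('w2',(423,234),(340,231),0,.101)]:
    a,st=blob(T,*t,g); b,sb=blob(S,*s,g); print(n,a,st,b,sb)
    print(atz(T,a,h),tri(T,a,S,b))
E
```

```text
pin [0.5538 0.3894 0.024 ]
post [0.5545 0.2843 0.049 ]
pivot [0.5196 0.2934 0.028 ]
hTL [0.5807 0.4127 0.018 ]
hBL [0.5225 0.4098 0.018 ]
hTR [0.5841 0.2636 0.02  ]
hBR [0.5254 0.2627 0.02  ]
grip [0.4375 0.3413 0.034 ]
bl1 [0.4661 0.4012 0.004 ]
bl2 [0.4466 0.2837 0.004 ]
bl3 [0.4323 0.4063 0.004 ]
tipL [0.4393 0.1088 0.048 ]
tipR [ 0.4419 -0.1408  0.048 ]
sTL [0.4903 0.1235 0.052 ]
sTR [ 0.493 -0.152  0.052]
c1 [0.468  0.0953 0.048 ]
c2 [0.4673 0.039  0.048 ]
c3 [ 0.4666 -0.0166  0.048 ]
c4 [ 0.4658 -0.0726  0.048 ]
c5 [ 0.4651 -0.1283  0.048 ]
sFL [0.4785 0.1273 0.052 ]
sFR [ 0.4773 -0.1584  0.052 ]
side pin [0.5552 0.3965 0.024 ]
side post [0.5533 0.2856 0.049 ]
side grip [0.4421 0.3565 0.034 ]
side pivot [0.5149 0.2893 0.028 ]
green [np.float64(428.875), np.float64(173.484375)] [  9   7  13  13 128] [np.float64(404.7754010695187), np.float64(220.475935828877)] [  7   8  15  14 187]
[ 0.5933 -0.2844  0.097 ] (array([ 0.5933, -0.2859,  0.088 ]), np.float64(0.004494544526463868))
w1 [np.float64(465.3965517241379), np.float64(202.95689655172413)] [ 10   8  15  12 116] [np.float64(404.5310344827586), np.float64(245.24137931034483)] [  6   8  19  15 145]
[ 0.5057 -0.3821  0.101 ] (array([ 0.5064, -0.3846,  0.0946]), np.float64(0.00030795131452957756))
w2 [np.float64(424.32307692307694), np.float64(233.76923076923077)] [  9   8  15  13 130] [np.float64(340.53365384615387), np.float64(233.14423076923077)] [  5   7  17  21 208]
[ 0.4201 -0.2608  0.101 ] (array([ 0.4196, -0.2633,  0.0908]), np.float64(0.0020694729051703))
```

```bash
cat > p.py <<'E'
import sys; from h import *
from scipy.spatial.transform import Rotation as R
# usage: p.py "x,y,z,yawdeg[,step_mm]" ... : rows to go through TCP poses (tool down; yaw of tool y in world)
def down(yaw):
    a=np.radians(yaw); y=np.array([np.cos(a),np.sin(a),0]); z=np.array([0,0,-1.]); return np.c_[np.cross(y,z),y,z]
def plan(wps,p=None,M=None):
    s=r.get_state()
    p=np.array(s['tool_pos']) if p is None else p
    if M is None: w,x,y,z=s['tcp_rot']; M=R.from_quat([x,y,z,w]).as_matrix()
    for wp in wps:
        st=wp[4]/1000 if len(wp)>4 else .03
        q=np.array(wp[:3]); G=down(wp[3]); rows=[]
        n=int(np.ceil(max(np.linalg.norm(q-p)/st, np.degrees((R.from_matrix(M.T@G)).magnitude())/9.2)-.05)); n=max(n,1)
        for i in range(n):
            dp=M.T@((q-p)/(n-i)); dr=R.from_matrix(M.T@G).as_rotvec()/(n-i)
            row=np.round(np.r_[dp/.06,dr/(np.pi/4)],2)+0.; rows.append(row)
            p=p+M@(row[:3]*.06); M=M@R.from_rotvec(row[3:]*np.pi/4).as_matrix()
        print('->',wp,n)
        for i in range(0,n,5): print('  ',', '.join(','.join(f'{v:g}' for v in x) for x in rows[i:i+5]))
if __name__=='__main__':
    s=r.get_state(); print(round(s['t'],2),np.round(s['tool_pos'],4),'f',np.round(s['ft_force'],1),'open',round(s['opening'],4),'grip',round(s['grasp_force'],1))
    plan([[float(v) for v in a.split(',')] for a in sys.argv[1:]])
E
python3 p.py .554,.286,.34,0,45 .554,.286,.204,0,35
```

```text
3.6 [0.1765 0.4945 0.4047] f [0.3 0.6 0.1] open 0.0854 grip 0.0
-> [0.554, 0.286, 0.34, 0.0, 45.0] 10
   -0.71,-0.12,0.11,0,0,0.16, -0.72,-0.03,0.11,0,0,0.16, -0.72,0.07,0.11,0,0,0.16, -0.7,0.15,0.11,0,0,0.15, -0.68,0.24,0.11,0,0,0.16
   -0.64,0.32,0.11,0,0,0.15, -0.6,0.39,0.1,0,0,0.16, -0.55,0.46,0.11,0,0,0.15, -0.49,0.53,0.1,0,0,0.16, -0.42,0.58,0.11,0,0,0.15
-> [0.554, 0.286, 0.204, 0.0, 35.0] 4
   0,0,0.57,0,0,0, 0,0,0.56,0,0,0, 0,0,0.57,0,0,0, 0,0,0.56,0,0,0
```

Call:
servo_tool(targets=[-0.71,-0.12,0.11,0,0,0.16,-0.72,-0.03,0.11,0,0,0.16,-0.72,0.07,0.11,0,0,0.16,-0.7,0.15,0.11,0,0,0.15,-0.68,0.24,0.11,0,0,0.16], jaw=-0.2, newtons=25)

```text
t: 4.22
tool_pos: [0.3667, 0.3891, 0.3716]
tcp_rot: [0.0, 0.465, 0.885, 0.0]
ft_force: [0.2, 0.9, -0.2]
opening: 0.0512
grasp_force: 0.0
```

Call:
servo_tool(targets=[-0.64,0.32,0.11,0,0,0.15,-0.6,0.39,0.1,0,0,0.16,-0.55,0.46,0.11,0,0,0.15,-0.49,0.53,0.1,0,0,0.16,-0.42,0.58,0.11,0,0,0.15])

```text
t: 4.85
tool_pos: [0.5552, 0.2852, 0.3397]
tcp_rot: [0.0, 0.708, 0.707, 0.0]
ft_force: [0.2, 0.5, 0.8]
opening: 0.0512
grasp_force: 0.0
```

Call:
servo_tool(targets=[0,0,0,0,0,0])

```text
t: 4.97
tool_pos: [0.5558, 0.2842, 0.3387]
tcp_rot: [-0.0, 0.708, 0.707, -0.001]
ft_force: [-0.1, 0.8, 0.1]
opening: 0.0514
grasp_force: 0.0
```

```bash
python3 p.py .554,.286,.204,0,35; python3 -c "
from h import *
print(r.get_state()['tcp_rot'])"
```

```text
4.97 [0.5558 0.2842 0.3387] f [-0.1  0.8  0.1] open 0.0514 grip 0.0
-> [0.554, 0.286, 0.204, 0.0, 35.0] 4
   0.01,-0.01,0.56,0,0,0, 0.01,-0.01,0.56,0,0,0, 0.01,0,0.56,0,0,0, 0,-0.01,0.57,0,0,0
[-1.50581264e-04  7.07522604e-01  7.06690471e-01 -5.65461920e-04]
```

Call:
servo_tool(targets=[0.01,-0.01,0.56,0,0,0,0.01,-0.01,0.56,0,0,0,0.01,0,0.56,0,0,0,0,-0.01,0.57,0,0,0,0,0,0,0,0,0])

```text
t: 5.6
tool_pos: [0.5511, 0.2882, 0.203]
tcp_rot: [-0.001, 0.706, 0.709, -0.002]
ft_force: [-0.3, 0.4, 0.7]
opening: 0.0511
grasp_force: 0.0
```

Call:
servo_tool(targets=[0,0,0,0,0,0,0,0,0,0,0,0,0,0,0,0,0,0,0,0,0,0,0,0,0,0,0,0,0,0], jaw=1)

```text
t: 6.22
tool_pos: [0.5535, 0.2877, 0.207]
tcp_rot: [0.002, 0.706, 0.708, 0.003]
ft_force: [8.1, 1.3, -0.4]
opening: 0.0105
grasp_force: 25.6
```

Call:
servo_tool(targets=[0,0,0,0,0,0,0,0,0,0,0,0,0,0,0,0,0,0])

```text
t: 6.6
tool_pos: [0.5535, 0.2877, 0.207]
tcp_rot: [0.002, 0.706, 0.708, 0.003]
ft_force: [7.6, -0.4, -0.7]
opening: 0.0104
grasp_force: 25.6
```

```bash
python3 - <<'E'
from p import *
a0=.17
W=[[.5535+.038*(np.cos(a)-np.cos(a0)),.2877-.038*(np.sin(a)-np.sin(a0)),.207,0.,10.] for a in(.3,.45,.6,.75,.9,1.05,1.2,1.35,1.5,1.58)]
print(W[-1]); plan(W,p=np.array([.5535,.2877,.207]),M=down(0))
E
```

```text
[np.float64(0.515698044213222), np.float64(0.2561305386975937), 0.207, 0.0, 10.0]
-> [np.float64(0.5523505654442097), np.float64(0.28289916141141497), 0.207, 0.0, 10.0] 1
   -0.08,-0.02,0,0,0,0
-> [np.float64(0.5502647687468384), np.float64(0.2776002389683191), 0.207, 0.0, 10.0] 1
   -0.09,-0.03,0,0,0,0
-> [np.float64(0.5474105322240045), np.float64(0.2726725152755345), 0.207, 0.0, 10.0] 1
   -0.08,-0.05,0,0,0,0
-> [np.float64(0.5438519558746419), np.float64(0.26822665638365917), 0.207, 0.0, 10.0] 1
   -0.07,-0.06,0,0,0,0
-> [np.float64(0.539668957651722), np.float64(0.2643625066987015), 0.207, 0.0, 10.0] 1
   -0.07,-0.07,0,0,0,0
-> [np.float64(0.5349554786773223), np.float64(0.2611668466919732), 0.207, 0.0, 10.0] 1
   -0.05,-0.08,0,0,0,0
-> [np.float64(0.5298173735275503), np.float64(0.2587114439977913), 0.207, 0.0, 10.0] 1
   -0.04,-0.08,0,0,0,0
-> [np.float64(0.5243700329669723), np.float64(0.25705144166713284), 0.207, 0.0, 10.0] 1
   -0.03,-0.1,0,0,0,0
-> [np.float64(0.5187357925208094), np.float64(0.2562241197735918), 0.207, 0.0, 10.0] 1
   -0.01,-0.09,0,0,0,0
-> [np.float64(0.515698044213222), np.float64(0.2561305386975937), 0.207, 0.0, 10.0] 1
   -0.01,-0.05,0,0,0,0
```

Call:
servo_tool(targets=[-0.08,-0.02,0,0,0,0,-0.09,-0.03,0,0,0,0,-0.08,-0.05,0,0,0,0,-0.07,-0.06,0,0,0,0,-0.07,-0.07,0,0,0,0])

```text
t: 7.22
tool_pos: [0.5409, 0.263, 0.2071]
tcp_rot: [0.004, 0.706, 0.708, 0.004]
ft_force: [15.8, -10.5, -4.0]
opening: 0.0103
grasp_force: 25.5
```

Call:
servo_tool(targets=[-0.05,-0.08,0,0,0,0,-0.04,-0.08,0,0,0,0,-0.03,-0.1,0,0,0,0,-0.01,-0.09,0,0,0,0,-0.01,-0.05,0,0,0,0])

```text
t: 7.85
tool_pos: [0.5155, 0.2548, 0.2068]
tcp_rot: [0.002, 0.706, 0.708, 0.001]
ft_force: [2.1, -5.7, 3.2]
opening: 0.0107
grasp_force: 26.1
```

Call:
servo_tool(targets=[0,0,0,0,0,0,0,0,0,0,0,0])

```text
t: 8.1
tool_pos: [0.5153, 0.255, 0.2068]
tcp_rot: [0.002, 0.706, 0.708, 0.001]
ft_force: [0.7, -8.5, 5.9]
opening: 0.0103
grasp_force: 26.2
```

Call:
servo_tool(targets=[0,0,0,0,0,0,0,0,0,0,0,0], jaw=0.2)

```text
t: 8.35
tool_pos: [0.5145, 0.256, 0.2054]
tcp_rot: [0.0, 0.706, 0.708, 0.0]
ft_force: [0.2, 0.3, 0.0]
opening: 0.0342
grasp_force: 0.0
```

Call:
servo_tool(targets=[0,0,-0.5,0,0,0,0,0,-0.5,0,0,0,0,0,-0.6,0,0,0,-0.6,-0.4,-0.6,0,0,0,-0.8,-0.6,-0.4,0,0,0])

```text
t: 8.98
tool_pos: [0.4552, 0.1728, 0.3616]
tcp_rot: [0.001, 0.706, 0.709, 0.001]
ft_force: [0.7, -1.1, 0.4]
opening: 0.0343
grasp_force: 0.0
```

Call:
servo_tool(targets=[-0.8,-0.9,0,0,0,0,-0.8,-0.9,0,0,0,0,-0.5,0,0,0,0,0])

```text
t: 9.35
tool_pos: [0.3603, 0.0595, 0.3603]
tcp_rot: [0.0, 0.706, 0.708, 0.0]
ft_force: [2.4, 0.3, 0.7]
opening: 0.0343
grasp_force: 0.0
```

```bash
python3 - <<'E'
from avg import *
import pickle
C={k:avg(k,3) for k in('top','side')}; pickle.dump(C,open('C1.pkl','wb'))
def crop(k,x0,x1,y0,y1,f): return cv2.resize(C[k]['img'][y0:y1,x0:x1,::-1],None,fx=f,fy=f,interpolation=cv2.INTER_CUBIC)
cv=np.zeros((600,800,3),np.uint8)
def put(i,x,y): cv[y:y+i.shape[0],x:x+i.shape[1]]=i
put(crop('top',190,250,180,250,8),0,0)
put(crop('side',245,309,155,205,5),480,0)
cv2.imwrite('pics/m2.png',cv)
E
```

```text
(no output)
```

View pics/m2.png

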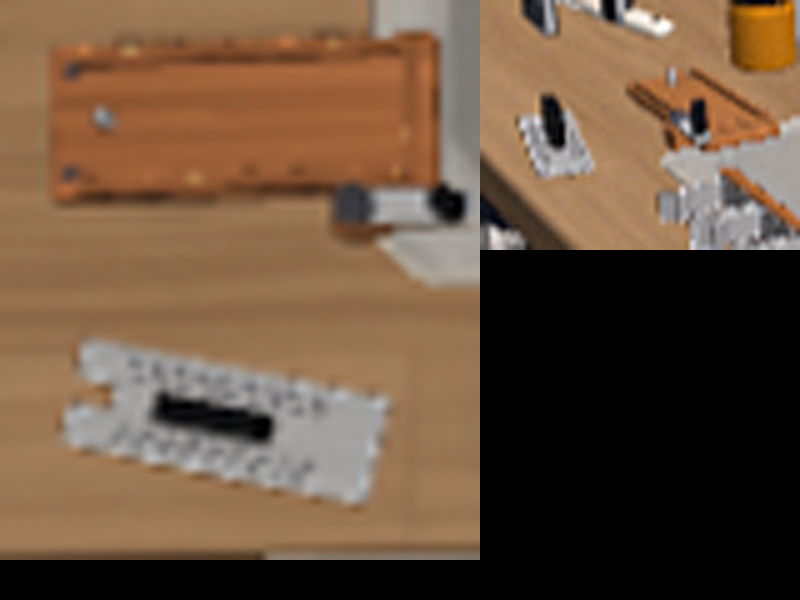

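The keeper is open (post at crop (448,203), pointing toward −y). The blade lies unmoved below the holder. Next I fit both poses from their corners.

```bash
cat > fit.py <<'E'
from h import *
from scipy.optimize import least_squares
def fit(c,pix,pts,x0):
    def res(v):
        ca,sa=np.cos(v[2]),np.sin(v[2])
        return np.concatenate([proj(c,np.array([v[0]+ca*p[0]-sa*p[1],v[1]+sa*p[0]+ca*p[1],p[2]]))-q for p,q in zip(pts,pix)])
    s=least_squares(res,x0); return s.x,np.abs(s.fun).max()
E
python3 - <<'E'
from fit import *; import pickle
C=pickle.load(open('C1.pkl','rb'))['top']; np.set_printoptions(precision=4,suppress=True)
px=lambda L:[((u+.5)/8-.5+190,(v+.5)/8-.5+180) for u,v in L]
b=[(.06,-.0205,.004),(.06,.0205,.004),(-.06,.0205,.004),(-.06,-.0205,.004),(0,0,.034)]
print('blade',fit(C,px([(80,340),(66,440),(362,502),(388,400),(212,416)]),b,[.44,.34,1.4]))
h=[(.075,-.031,.018),(.075,.031,.018),(-.075,.031,.018),(-.075,-.031,.018),(.052,0,.022)]
P=px([(52,47),(52,200),(440,190),(440,37),(104,117)])
print('holder',fit(C,P[:4],h[:4],[.55,.34,1.57]),fit(C,P,h,[.55,.34,1.57]))
E
python3 p.py .438,.343,.30,-9,45
```

```text
blade (array([0.4381, 0.3454, 1.3639]), np.float64(0.9965984329388675))
holder (array([0.5533, 0.3367, 1.5853]), np.float64(0.41819418389212615)) (array([0.5536, 0.337 , 1.5835]), np.float64(0.45713508591211394))
9.65 [0.3629 0.0606 0.3601] f [ 0.3 -0.7  0.4] open 0.0344 grip 0.0
-> [0.438, 0.343, 0.3, -9.0, 45.0] 7
   0.67,0.18,0.14,0,0,0.03, 0.68,0.17,0.14,0,0,0.03, 0.68,0.15,0.14,0,0,0.03, 0.68,0.13,0.15,0,0,0.03, 0.69,0.12,0.14,0,0,0.03
   0.69,0.1,0.15,0,0,0.03, 0.69,0.08,0.14,0,0,0.02
```

Call:
servo_tool(targets=[0.67,0.18,0.14,0,0,0.03,0.68,0.17,0.14,0,0,0.03,0.68,0.15,0.14,0,0,0.03,0.68,0.13,0.15,0,0,0.03,0.69,0.12,0.14,0,0,0.04])

```text
t: 10.28
tool_pos: [0.4167, 0.2644, 0.3168]
tcp_rot: [-0.0, 0.749, 0.663, -0.0]
ft_force: [0.1, -0.8, 0.0]
opening: 0.0341
grasp_force: 0.0
```

Call:
servo_tool(targets=[0.69,0.1,0.15,0,0,0.04,0.69,0.08,0.14,0,0,0.04,0,0,0,0,0,0])

```text
t: 10.65
tool_pos: [0.4383, 0.3453, 0.2986]
tcp_rot: [-0.0, 0.768, 0.64, -0.001]
ft_force: [-0.3, -0.5, 0.4]
opening: 0.0342
grasp_force: 0.0
```

```bash
python3 p.py .438,.344,.184,-11,30
```

```text
10.65 [0.4383 0.3453 0.2986] f [-0.3 -0.5  0.4] open 0.0342 grip 0.0
-> [0.438, 0.344, 0.184, -11.0, 30.0] 4
   -0.01,0,0.48,0,0,0, 0,0,0.48,0,0,0, -0.01,0,0.48,0,0,0.01, 0,0,0.47,0,0,0
```

Call:
servo_tool(targets=[-0.01,0,0.48,0,0,0,0,0,0.48,0,0,0,-0.01,0,0.48,0,0,0,0,0,0.47,0,0,0,0,0,0,0,0,0])

```text
t: 11.28
tool_pos: [0.438, 0.3411, 0.184]
tcp_rot: [-0.0, 0.769, 0.639, -0.002]
ft_force: [0.3, 0.4, 0.4]
opening: 0.0341
grasp_force: 0.0
```

Call:
servo_tool(targets=[0,0,0,0,0,0,0,0,0,0,0,0,0,0,0,0,0,0,0,0,0,0,0,0,0,0,0,0,0,0], jaw=1, newtons=40)

```text
t: 11.9
tool_pos: [0.439, 0.3415, 0.1869]
tcp_rot: [0.0, 0.77, 0.639, 0.001]
ft_force: [-0.7, -0.5, 7.2]
opening: 0.0111
grasp_force: 40.8
```

Call:
servo_tool(targets=[0,0,-0.4,0,0,0,0,0,-0.4,0,0,0,0,0,-0.3,0,0,0,0,0,0,0,0,0])

```text
t: 12.4
tool_pos: [0.4388, 0.3414, 0.2529]
tcp_rot: [0.0, 0.77, 0.639, 0.001]
ft_force: [0.4, 0.2, -0.8]
opening: 0.0115
grasp_force: 39.8
```

```bash
python3 p.py .5535,.337,.25,1,30; python3 -c "
from h import *
print(r.get_state()['tcp_rot'])"
```

```text
12.4 [0.4388 0.3414 0.2529] f [ 0.4  0.2 -0.8] open 0.0115 grip 39.8
-> [0.5535, 0.337, 0.25, 1.0, 30.0] 4
   0.07,0.47,0.01,0,0,-0.06, 0.05,0.48,0.01,0,0,-0.07, 0.02,0.48,0.02,0,0,-0.06, 0,0.47,0.01,0,0,-0.07
[3.69763848e-04 7.69603439e-01 6.38520422e-01 1.44227174e-03]
```

Call:
servo_tool(targets=[0.01,0.47,0.01,0,0,-0.06,-0.01,0.48,0.01,0,0,-0.07,-0.03,0.48,0.02,0,0,-0.06,-0.05,0.47,0.01,0,0,-0.07,0,0,0,0,0,0])

```text
t: 13.02
tool_pos: [0.5526, 0.3231, 0.2471]
tcp_rot: [-0.0, 0.701, 0.713, -0.001]
ft_force: [-0.1, 0.4, -0.2]
opening: 0.011
grasp_force: 39.8
```

Call:
servo_tool(targets=[0,0,0.4,0,0,0,0,0,0,0,0,0])

```text
t: 13.28
tool_pos: [0.5505, 0.3239, 0.2224]
tcp_rot: [-0.001, 0.701, 0.714, -0.002]
ft_force: [-0.1, -0.4, -1.0]
opening: 0.0111
grasp_force: 39.8
```

```bash
python3 p.py .5535,.3335,.22,0.75,30; python3 - <<'E'
from avg import *
import pickle
C={k:avg(k,3) for k in('top','side')}; pickle.dump(C,open('C2.pkl','wb'))
print(r.get_state()['tcp_rot'])
def crop(k,x0,x1,y0,y1,f): return cv2.resize(C[k]['img'][y0:y1,x0:x1,::-1],None,fx=f,fy=f,interpolation=cv2.INTER_CUBIC)
cv=np.zeros((600,800,3),np.uint8)
def put(i,x,y): cv[y:y+i.shape[0],x:x+i.shape[1]]=i
put(crop('top',190,255,150,225,6),0,0)
put(crop('side',265,315,145,195,8),400,0)
cv2.imwrite('pics/m3.png',cv)
E
```

```text
13.28 [0.5505 0.3239 0.2224] f [-0.1 -0.4 -1. ] open 0.0111 grip 39.8
-> [0.5535, 0.3335, 0.22, 0.75, 30.0] 1
   0.16,0.05,0.04,-0.01,0,0.01
[2.42992960e-04 7.00524204e-01 7.13628381e-01 5.61201780e-04]
```

View pics/m3.png

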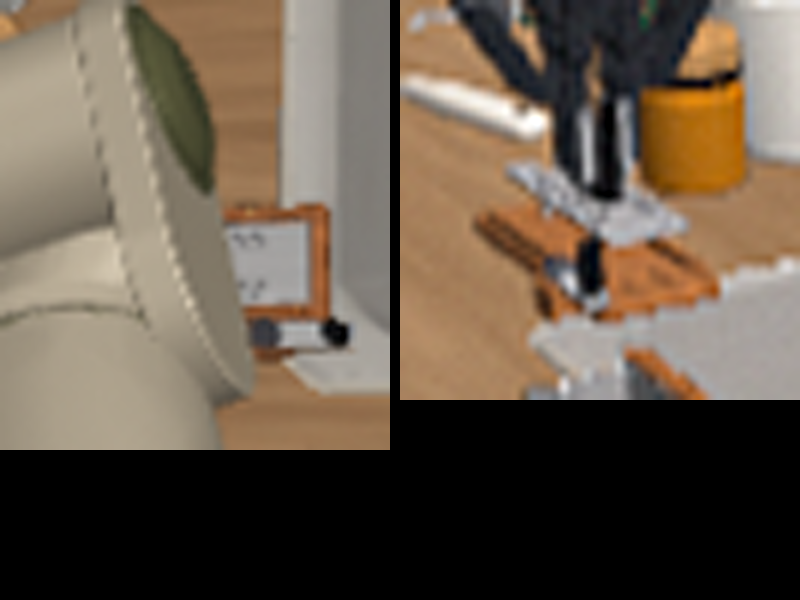

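```bash
python3 - <<'E'
from fit import *; import pickle
C=pickle.load(open('C2.pkl','rb'))['top']; np.set_printoptions(precision=4,suppress=True)
px=lambda u,v:((u+.5)/6-.5+190,(v+.5)/6-.5+150)
a=atz(C,px(307,222),.0395);b=atz(C,px(309,303),.0395);m=(a+b)/2;u=(a-b)/np.linalg.norm(a-b)
print(a,b,m,np.linalg.norm(a-b),'centre',m+.06*np.array([-u[1],u[0],0]),np.degrees(np.arctan2(u[1],u[0])))
for z,n,q in [(.018,'hTR',(328,207)),(.018,'hBR',(328,318))]: print(n,atz(C,px(*q),z))
s=r.get_state();print(s['tool_pos'])
E
```

```text
[0.5728 0.2696 0.0395] [0.5314 0.2679 0.0395] [0.5521 0.2687 0.0395] 0.04137753673611167 centre [0.5497 0.3287 0.0395] 2.324969616076316
hTR [0.5845 0.2635 0.018 ]
hBR [0.5267 0.2626 0.018 ]
[0.5516 0.324  0.2253]
```

Call:
servo_tool(targets=[0.15,0.04,0,0,0,0,0,0,0,0,0,0,0,0,0,0,0,0])

```text
t: 13.95
tool_pos: [0.5538, 0.333, 0.2244]
tcp_rot: [0.0, 0.7, 0.714, -0.0]
ft_force: [-0.2, -0.4, -1.0]
opening: 0.0111
grasp_force: 39.8
```

```bash
python3 p.py .554,.333,.206,0.75,5; python3 -c "
from h import *
for i in range(4): r.capture('side'); print(r.get_state()['tool_pos'])"
```

```text
13.95 [0.5538 0.333  0.2244] f [-0.2 -0.4 -1. ] open 0.0111 grip 39.8
-> [0.554, 0.333, 0.206, 0.75, 5.0] 4
   0,0,0.08,0,0,0, 0,0,0.08,0,0,0, 0,0,0.07,0,0,0, 0,0,0.08,0,0,0.01
[0.55379258 0.33291514 0.22444384]
[0.55382804 0.33283853 0.22448492]
[0.55383215 0.33281265 0.22446413]
[0.55383392 0.3328108  0.22449916]
```

Call:
servo_tool(targets=[0,0,0.08,0,0,0,0,0,0.08,0,0,0,0,0,0.07,0,0,0,0,0,0.07,0,0,0,0,0,0,0,0,0])

```text
t: 14.78
tool_pos: [0.5538, 0.3329, 0.2061]
tcp_rot: [-0.0, 0.701, 0.714, -0.0]
ft_force: [-0.4, -0.4, -0.3]
opening: 0.0113
grasp_force: 39.8
```

Call:
servo_tool(targets=[0,0,0.05,0,0,0,0,0,0.05,0,0,0,0,0,0,0,0,0,0,0,0,0,0,0])

```text
t: 15.28
tool_pos: [0.5539, 0.3329, 0.2006]
tcp_rot: [0.0, 0.701, 0.714, 0.0]
ft_force: [0.3, -0.2, -0.4]
opening: 0.0107
grasp_force: 39.8
```

Call:
servo_tool(targets=[0,0,0.03,0,0,0,0,0,0.02,0,0,0,0,0,0,0,0,0,0,0,0,0,0,0])

```text
t: 15.78
tool_pos: [0.5539, 0.333, 0.1989]
tcp_rot: [0.0, 0.7, 0.714, 0.0]
ft_force: [-2.9, -1.9, 10.0]
opening: 0.011
grasp_force: 41.3
```

Call:
servo_tool(targets=[0,0,0,0,0,0,0,0,0,0,0,0,0,0,0,0,0,0], jaw=0.2)

```text
t: 16.15
tool_pos: [0.5538, 0.3329, 0.1973]
tcp_rot: [-0.0, 0.701, 0.714, -0.0]
ft_force: [0.5, 0.4, 0.2]
opening: 0.034
grasp_force: 0.0
```

Call:
servo_tool(targets=[0,0,-0.5,0,0,0,0,0,-0.5,0,0,0,0,0,-0.6,0,0,0,-0.6,-0.4,-0.6,0,0,0,-0.8,-0.6,-0.4,0,0,0])

```text
t: 16.77
tool_pos: [0.496, 0.2487, 0.354]
tcp_rot: [0.001, 0.7, 0.714, 0.001]
ft_force: [0.0, -0.4, 1.0]
opening: 0.0345
grasp_force: 0.0
```

Call:
servo_tool(targets=[-0.9,-0.8,0,0,0,0,-0.9,-0.8,0,0,0,0,-0.9,0,0,0,0,0,-0.9,0,0,0,0,0])

```text
t: 17.27
tool_pos: [0.4166, 0.0451, 0.3531]
tcp_rot: [0.0, 0.7, 0.714, 0.0]
ft_force: [1.1, -0.4, -0.6]
opening: 0.0345
grasp_force: 0.0
```

```bash
python3 - <<'E'
from avg import *
import pickle
C={k:avg(k,3) for k in('top','side')}; pickle.dump(C,open('C3.pkl','wb'))
def crop(k,x0,x1,y0,y1,f): return cv2.resize(C[k]['img'][y0:y1,x0:x1,::-1],None,fx=f,fy=f,interpolation=cv2.INTER_CUBIC)
cv=np.zeros((440,800,3),np.uint8)
def put(i,x,y): cv[y:y+i.shape[0],x:x+i.shape[1]]=i
put(crop('top',190,250,180,220,8),0,0)
put(crop('side',265,305,150,190,8),480,0)
cv2.imwrite('pics/m4.png',cv)
E
```

```text
(no output)
```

View pics/m4.png

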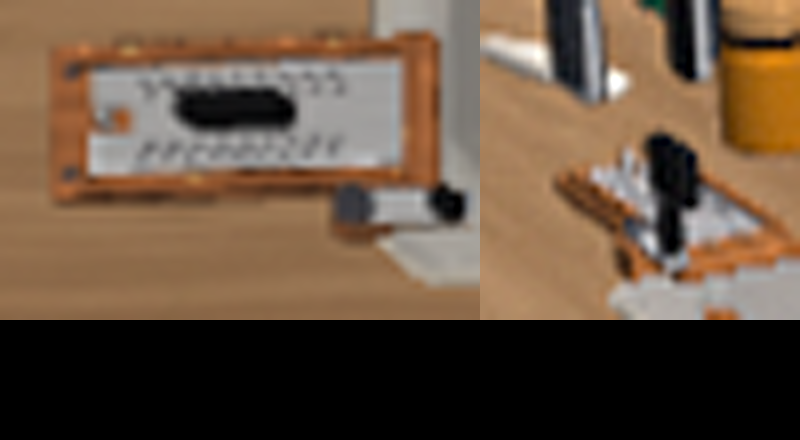

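The blade lies in the holder with the pin (107,118) inside its notch; the keeper is still open, with its post at (448,203). I close it next.

```bash
python3 - <<'E'
from p import *; import pickle
C=pickle.load(open('C3.pkl','rb'))['top']
px=lambda u,v:((u+.5)/8-.5+190,(v+.5)/8-.5+180)
print('post',atz(C,px(448,203),.049),'pivot',atz(C,px(352,204),.026))
s=r.get_state(); print(s['tool_pos'])
plan([[.515,.254,.33,0,40.],[.515,.254,.206,0,35.]])
W=[[.516+.038*np.cos(a),.254+.038-.038*np.sin(a),.206,0.,12.] for a in(1.35,1.13,.91,.69,.47,.25,.08,-.04)]
print(W[-1]); plan(W,p=np.array([.515,.254,.206]),M=down(0))
E
```

```text
post [0.51523667 0.25229369 0.049     ] pivot [0.51839501 0.29339734 0.026     ]
[0.41721203 0.04711496 0.35269579]
-> [0.515, 0.254, 0.33, 0, 40.0] 6
   0.57,0.28,0.06,0,0,0, 0.57,0.28,0.06,0,0,0, 0.57,0.28,0.06,0,0,0.01, 0.57,0.28,0.07,0,0,0, 0.57,0.28,0.06,0,0,0.01
   0.57,0.28,0.07,0,0,0
-> [0.515, 0.254, 0.206, 0, 35.0] 4
   0,0,0.52,0,0,0, 0,0,0.52,0,0,0, 0,0,0.51,0,0,0, 0,0,0.52,0,0,0
[np.float64(0.5539696040531171), np.float64(0.29351959469909206), 0.206, 0.0, 12.0]
-> [np.float64(0.5243222541095356), np.float64(0.25492251240258695), 0.206, 0.0, 12.0] 1
   0.02,0.16,0,0,0,0
-> [np.float64(0.532213072701346), np.float64(0.2576323368036046), 0.206, 0.0, 12.0] 1
   0.04,0.13,0,0,0,0
-> [np.float64(0.5393223384805749), np.float64(0.26199885789178184), 0.206, 0.0, 12.0] 1
   0.07,0.12,0,0,0,0
-> [np.float64(0.54530734856989), np.float64(0.2678115870755652), 0.206, 0.0, 12.0] 1
   0.1,0.1,0,0,0,0
-> [np.float64(0.5498795949514225), np.float64(0.2747903211555954), 0.206, 0.0, 12.0] 1
   0.12,0.07,0,0,0,0
-> [np.float64(0.5528186720250046), np.float64(0.2825986495483281), 0.206, 0.0, 12.0] 1
   0.13,0.05,0,0,0,0
-> [np.float64(0.5538784648394995), np.float64(0.2889632416291714), 0.206, 0.0, 12.0] 1
   0.1,0.02,0,0,0,0
-> [np.float64(0.5539696040531171), np.float64(0.29351959469909206), 0.206, 0.0, 12.0] 1
   0.08,0,0,0,0,0
```

Call:
servo_tool(targets=[0.57,0.28,0.06,0,0,0,0.57,0.28,0.06,0,0,0,0.57,0.28,0.06,0,0,0.01,0.57,0.28,0.07,0,0,0,0.57,0.28,0.06,0,0,0.01])

```text
t: 18.2
tool_pos: [0.4985, 0.2215, 0.3337]
tcp_rot: [-0.0, 0.705, 0.709, -0.0]
ft_force: [-0.1, -1.1, 0.2]
opening: 0.0342
grasp_force: 0.0
```

Call:
servo_tool(targets=[0.57,0.28,0.07,0,0,0,0,0,0,0,0,0,0,0,0,0,0,0])

```text
t: 18.58
tool_pos: [0.5147, 0.2536, 0.3297]
tcp_rot: [-0.0, 0.706, 0.709, -0.0]
ft_force: [-0.5, 0.3, 0.1]
opening: 0.0344
grasp_force: 0.0
```

```bash
python3 p.py .515,.254,.206,0,35
```

```text
18.57 [0.5147 0.2536 0.3297] f [-0.5  0.3  0.1] open 0.0344 grip 0.0
-> [0.515, 0.254, 0.206, 0.0, 35.0] 4
   0,0,0.52,0,0,0, 0,0,0.51,0,0,0, 0,0,0.52,0,0,0, 0.01,0.01,0.51,0,0,0.01
```

Call:
servo_tool(targets=[0,0,0.52,0,0,0,0,0,0.51,0,0,0,0,0,0.52,0,0,0,0,0,0.51,0,0,0,0,0,0,0,0,0])

```text
t: 19.2
tool_pos: [0.5146, 0.2524, 0.205]
tcp_rot: [-0.001, 0.706, 0.708, -0.002]
ft_force: [-0.1, -0.2, 0.4]
opening: 0.0346
grasp_force: 0.0
```

Call:
servo_tool(targets=[0,0,0,0,0,0,0,0,0,0,0,0,0,0,0,0,0,0,0,0,0,0,0,0,0,0,0,0,0,0], jaw=1, newtons=30)

```text
t: 19.82
tool_pos: [0.5156, 0.253, 0.2079]
tcp_rot: [0.001, 0.706, 0.708, 0.001]
ft_force: [-2.4, -1.7, 7.5]
opening: 0.0104
grasp_force: 29.6
```

Call:
servo_tool(targets=[0.02,0.16,0,0,0,0,0.04,0.13,0,0,0,0,0.07,0.12,0,0,0,0,0.1,0.1,0,0,0,0,0.12,0.07,0,0,0,0])

```text
t: 20.45
tool_pos: [0.5498, 0.2746, 0.2076]
tcp_rot: [-0.0, 0.706, 0.708, -0.0]
ft_force: [-5.9, -0.7, 7.7]
opening: 0.0104
grasp_force: 30.3
```

Call:
servo_tool(targets=[0.13,0.05,0,0,0,0,0.1,0.02,0,0,0,0,0.08,0,0,0,0,0,0,0,0,0,0,0])

```text
t: 20.95
tool_pos: [0.5547, 0.2927, 0.2076]
tcp_rot: [0.001, 0.706, 0.708, 0.001]
ft_force: [1.0, -2.7, 5.9]
opening: 0.0102
grasp_force: 30.2
```

Call:
servo_tool(targets=[0.05,0,0,0,0,0,0.03,0,0,0,0,0,0,0,0,0,0,0])

```text
t: 21.32
tool_pos: [0.5549, 0.2971, 0.2076]
tcp_rot: [0.001, 0.706, 0.708, 0.001]
ft_force: [1.7, -4.2, 5.6]
opening: 0.0106
grasp_force: 30.2
```

Call:
servo_tool(targets=[0,0,0,0,0,0,0,0,0,0,0,0], jaw=0.3)

```text
t: 21.58
tool_pos: [0.5539, 0.2976, 0.2061]
tcp_rot: [-0.0, 0.706, 0.708, -0.0]
ft_force: [0.4, 1.1, 0.0]
opening: 0.0299
grasp_force: 0.0
```

Call:
servo_tool(targets=[0,0,-0.5,0,0,0,0,0,-0.5,0,0,0,0,0,-0.6,0,0,0,-0.6,-0.4,-0.6,0,0,0,-0.8,-0.6,-0.4,0,0,0])

```text
t: 22.2
tool_pos: [0.4949, 0.2144, 0.3627]
tcp_rot: [0.0, 0.706, 0.708, 0.001]
ft_force: [0.4, -1.1, 0.0]
opening: 0.03
grasp_force: 0.0
```

Call:
servo_tool(targets=[-0.9,-0.8,0,0,0,0,-0.9,-0.8,0,0,0,0,-0.9,0,0,0,0,0,-0.9,0,0,0,0,0])

```text
t: 22.7
tool_pos: [0.4124, 0.012, 0.3618]
tcp_rot: [0.0, 0.706, 0.708, 0.0]
ft_force: [0.7, 0.9, 0.3]
opening: 0.0299
grasp_force: 0.0
```

```bash
python3 - <<'E'
from avg import *
import pickle
C={k:avg(k,3) for k in('top','side')}; pickle.dump(C,open('C4.pkl','wb'))
def crop(k,x0,x1,y0,y1,f): return cv2.resize(C[k]['img'][y0:y1,x0:x1,::-1],None,fx=f,fy=f,interpolation=cv2.INTER_CUBIC)
cv=np.zeros((600,800,3),np.uint8)
def put(i,x,y): cv[y:y+i.shape[0],x:x+i.shape[1]]=i
put(crop('top',190,250,180,220,8),0,0)
put(crop('side',270,306,150,190,8),490,0)
put(crop('top',405,485,165,245,3.5),0,320)
put(crop('side',325,425,205,295,3.1),320,320)
cv2.imwrite('pics/m5.png',cv)
E
```

```text
(no output)
```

View pics/m5.png

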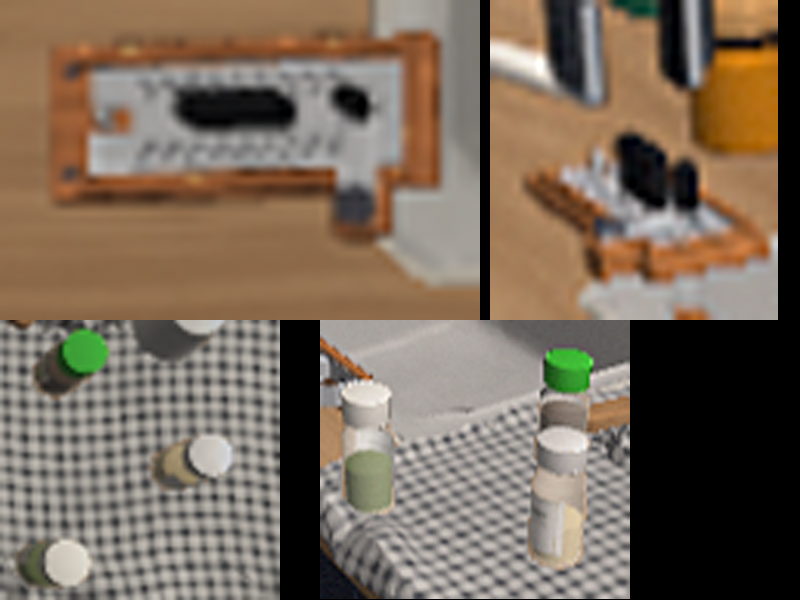

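Keeper looks closed across the blade; post top at (350,102), pivot at (352,205). Checking its angle numerically, along with cap positions.

```bash
python3 - <<'E'
from fit import *; import pickle
np.set_printoptions(precision=4,suppress=True)
P={k:pickle.load(open(k+'.pkl','rb')) for k in('C3','C4')}
def dark(c,u0,v0,rad=9):
    u=(u0+.5)/8-.5+190; v=(v0+.5)/8-.5+180; x0,y0=int(u)-4,int(v)-4
    w=c['img'][y0:y0+10,x0:x0+10].astype(float).max(2); wt=np.clip(90-w,0,None); yy,xx=np.mgrid[y0:y0+10,x0:x0+10]
    return [(wt*xx).sum()/wt.sum(),(wt*yy).sum()/wt.sum()]
for k,q in(('C3',(448,203)),('C4',(350,102))):
    c=P[k]['top']; a=dark(c,*q); print(k,a,atz(c,a,.049),atz(c,a,.042))
for k in P:
    for cam in('top','side'): print(k,cam,[ (np.round(d['at'],1),round(d['p'],2)) for d in []])
r.capture('top'); 
c=r.capture('top'); print([(atz(c,d['at'],.049),d['p']) for d in r.spot_point('top','keeper_post')])
c=r.capture('side'); print([(atz(c,d['at'],.049),d['p']) for d in r.spot_point('side','keeper_post')])
def blob(c,cx,cy,green,rad=14):
    i=c['img'].astype(int); y0,x0=cy-rad,cx-rad; w=i[y0:cy+rad,x0:cx+rad]
    m=((w[...,1]-w[...,0])>50) if green else (w.min(2)>160)&(w.max(2)-w.min(2)<25)
    n,l,st,ce=cv2.connectedComponentsWithStats(m.astype(np.uint8)); d=np.hypot(*(ce[1:]-rad).T)-np.sqrt(st[1:,4]); j=1+int(np.argmin(d))
    return ce[j]+[x0,y0],st[j]
T=P['C4']['top']
for n,t,g,h in [('green',(428,174),1,.097),('w1',(464,203),0,.101),('w2',(424,233),0,.101)]:
    a,st=blob(T,*t,g); print(n,a,st,atz(T,a,h))
E
```

```text
C3 [np.float64(245.5911379657603), np.float64(204.99194360523666)] [0.5151 0.2522 0.049 ] [0.516  0.2536 0.042 ]
C4 [np.float64(233.62167906482466), np.float64(192.30074388947926)] [0.5539 0.2886 0.049 ] [0.5551 0.2902 0.042 ]
C3 top []
C3 side []
C4 top []
C4 side []
[(array([0.5678, 0.279 , 0.049 ]), 0.63)]
[(array([0.5453, 0.2865, 0.049 ]), 0.39)]
green [428.9048 173.5794] [  9   8  13  12 126] [ 0.593  -0.2845  0.097 ]
w1 [465.6777 202.8264] [  9   9  15  12 121] [ 0.5061 -0.3829  0.101 ]
w2 [424.3008 233.9023] [  8   9  16  13 133] [ 0.4197 -0.2607  0.101 ]
```

```bash
python3 p.py .554,.258,.30,0,45 .554,.258,.206,0,30
```

```text
23.25 [0.4131 0.014  0.3615] f [-0.5  0.7 -0.4] open 0.03 grip 0.0
-> [0.554, 0.258, 0.3, 0.0, 45.0] 7
   0.58,0.34,0.15,0,0,0, 0.58,0.34,0.15,0,0,0, 0.58,0.34,0.14,0,0,0, 0.58,0.34,0.15,0,0,0, 0.58,0.34,0.14,0,0,0
   0.58,0.33,0.15,0,0,0, 0.58,0.34,0.14,0,0,0.01
-> [0.554, 0.258, 0.206, 0.0, 30.0] 4
   0,0,0.39,0,0,0, 0,0,0.39,0,0,0, 0,0,0.4,0,0,0, 0,0,0.39,0,0,0
```

Call:
servo_tool(targets=[0.58,0.34,0.15,0,0,0,0.58,0.34,0.15,0,0,0,0.58,0.34,0.14,0,0,0,0.58,0.34,0.15,0,0,0,0.58,0.34,0.14,0,0,0], jaw=1)

```text
t: 23.88
tool_pos: [0.515, 0.1893, 0.3173]
tcp_rot: [-0.0, 0.706, 0.708, -0.0]
ft_force: [0.3, -0.3, -0.0]
opening: 0.0001
grasp_force: 0.0
```

Call:
servo_tool(targets=[0.58,0.33,0.15,0,0,0,0.58,0.34,0.14,0,0,0.01,0,0,0.3,0,0,0,0,0,0.4,0,0,0,0,0,0.4,0,0,0])

```text
t: 24.5
tool_pos: [0.5541, 0.2571, 0.2331]
tcp_rot: [-0.0, 0.709, 0.705, -0.0]
ft_force: [-0.9, -0.3, -0.3]
opening: 0.0002
grasp_force: 0.0
```

Call:
servo_tool(targets=[0,0,0.4,0,0,0,0,0,0,0,0,0,0,0,0,0,0,0])

```text
t: 24.88
tool_pos: [0.5547, 0.2572, 0.2112]
tcp_rot: [0.0, 0.709, 0.705, 0.0]
ft_force: [0.3, 0.6, 0.4]
opening: 0.0001
grasp_force: 0.0
```

Call:
servo_tool(targets=[0.08,0,0,0,0,0,0.08,0,0,0,0,0,0.05,0,0,0,0,0,0.05,0,0,0,0,0,0,0,0,0,0,0])

```text
t: 25.5
tool_pos: [0.5547, 0.2731, 0.2103]
tcp_rot: [-0.0, 0.709, 0.705, -0.0]
ft_force: [-0.4, -0.2, -0.1]
opening: -0.0003
grasp_force: 0.0
```

Call:
servo_tool(targets=[0.04,0,0,0,0,0,0.04,0,0,0,0,0,0,0,0,0,0,0])

```text
t: 25.88
tool_pos: [0.5547, 0.2778, 0.2103]
tcp_rot: [-0.0, 0.709, 0.705, 0.0]
ft_force: [-1.2, -0.6, -0.4]
opening: -0.0001
grasp_force: 0.0
```

Call:
servo_tool(targets=[0.03,0,0,0,0,0,0,0,0,0,0,0])

```text
t: 26.12
tool_pos: [0.5548, 0.2792, 0.2103]
tcp_rot: [0.0, 0.709, 0.705, -0.0]
ft_force: [0.1, -5.2, 0.4]
opening: 0.0
grasp_force: 2.1
```

Call:
servo_tool(targets=[0.03,0,0,0,0,0,0,0,0,0,0,0])

```text
t: 26.38
tool_pos: [0.555, 0.28, 0.2102]
tcp_rot: [0.001, 0.709, 0.705, -0.001]
ft_force: [-0.2, -12.3, 1.4]
opening: 0.0001
grasp_force: 6.1
```

Call:
servo_tool(targets=[-0.3,0,0,0,0,0,-0.3,0,0,0,0,0,0,0,-0.6,0,0,0,0,0,-0.8,0,0,0,0,0,-0.8,0,0,0])

```text
t: 27.0
tool_pos: [0.5544, 0.2444, 0.3438]
tcp_rot: [-0.0, 0.709, 0.705, 0.0]
ft_force: [0.2, -0.3, -0.6]
opening: -0.0002
grasp_force: 0.0
```

```bash
python3 p.py .40,.05,.36,90,50 .42,-.261,.36,90,50
```

```text
27.0 [0.5544 0.2444 0.3438] f [ 0.2 -0.3 -0.6] open -0.0002 grip 0.0
-> [0.4, 0.05, 0.36, 90.0, 50.0] 10
   -0.33,-0.26,-0.03,0,0,-0.2, -0.28,-0.3,-0.03,0,0,-0.2, -0.23,-0.34,-0.03,0,0,-0.2, -0.17,-0.38,-0.03,0,0,-0.2, -0.11,-0.4,-0.03,0,0,-0.2
   -0.05,-0.41,-0.02,0,0,-0.2, 0.01,-0.41,-0.03,0,0,-0.2, 0.08,-0.41,-0.02,0,0,-0.2, 0.14,-0.39,-0.03,0,0,-0.2, 0.2,-0.36,-0.02,0,0,-0.21
-> [0.42, -0.261, 0.36, 90.0, 50.0] 7
   -0.05,-0.74,0,0,0,0, -0.05,-0.74,0,0,0,0, -0.04,-0.74,0,0,0,0, -0.05,-0.74,0,0,0,0, -0.04,-0.74,0,0,0,0
   -0.05,-0.74,0,0,0,0, -0.04,-0.74,0,0,0,0
```

Call:
servo_tool(targets=[-0.33,-0.26,-0.03,0,0,-0.2,-0.28,-0.3,-0.03,0,0,-0.2,-0.23,-0.34,-0.03,0,0,-0.2,-0.17,-0.38,-0.03,0,0,-0.2,-0.11,-0.4,-0.03,0,0,-0.2], jaw=-1)

```text
t: 27.62
tool_pos: [0.4762, 0.1469, 0.3514]
tcp_rot: [-0.0, 0.383, 0.924, 0.0]
ft_force: [-0.1, 0.2, -0.5]
opening: 0.0852
grasp_force: 0.0
```

Call:
servo_tool(targets=[-0.05,-0.41,-0.02,0,0,-0.2,0.01,-0.41,-0.03,0,0,-0.2,0.08,-0.41,-0.02,0,0,-0.2,0.14,-0.39,-0.03,0,0,-0.2,0.2,-0.36,-0.02,0,0,-0.21])

```text
t: 28.25
tool_pos: [0.3994, 0.0496, 0.3586]
tcp_rot: [0.0, -0.004, 1.0, 0.0]
ft_force: [-1.0, -0.4, 0.1]
opening: 0.0857
grasp_force: 0.0
```

Call:
servo_tool(targets=[-0.05,-0.74,0,0,0,0,-0.05,-0.74,0,0,0,0,-0.04,-0.74,0,0,0,0,-0.05,-0.74,0,0,0,0,-0.04,-0.74,0,0,0,0])

```text
t: 28.88
tool_pos: [0.4141, -0.1732, 0.3586]
tcp_rot: [0.0, -0.001, 1.0, 0.0]
ft_force: [0.6, 0.2, -1.0]
opening: 0.0851
grasp_force: 0.0
```

Call:
servo_tool(targets=[-0.05,-0.74,0,0,0,0,-0.04,-0.74,0,0,0,0,0,0,0,0,0,0])

```text
t: 29.25
tool_pos: [0.4196, -0.2626, 0.3582]
tcp_rot: [0.0, 0.0, 1.0, 0.0]
ft_force: [-0.3, 0.4, 0.2]
opening: 0.0857
grasp_force: 0.0
```

```bash
python3 p.py .42,-.261,.231,90,30; python3 - <<'E'
from p import *
s=r.get_state(); print(s['tcp_rot'])
plan([[.385,-.2,.262,90,30.],[.385,.0955,.262,90,50.],[.385,.0955,.235,90,30.]],p=np.array([.42,-.261,.231]),M=down(90))
E
```

```text
29.25 [ 0.4196 -0.2626  0.3582] f [-0.3  0.4  0.2] open 0.0857 grip 0.0
-> [0.42, -0.261, 0.231, 90.0, 30.0] 5
   0,0.01,0.42,0,0,0, 0,0,0.42,0,0,0, 0,0.01,0.43,0,0,0, 0,0,0.42,0,0,0, -0.01,0.01,0.43,0,0,0
[1.65668681e-04 4.17724893e-04 9.99999899e-01 1.62629821e-05]
-> [0.385, -0.2, 0.262, 90, 30.0] 3
   0.19,0.34,-0.17,0,0,0, 0.2,0.34,-0.17,0,0,0, 0.19,0.34,-0.18,0,0,0
-> [0.385, 0.0955, 0.262, 90, 50.0] 6
   0,0.82,0,0,0,0, 0,0.82,0,0,0,0, 0,0.82,0,0,0,0, 0,0.82,0,0,0,0, 0,0.82,0,0,0,0
   0,0.82,0,0,0,0
-> [0.385, 0.0955, 0.235, 90, 30.0] 1
   0,0,0.45,0,0,0
```

Call:
servo_tool(targets=[0,0.01,0.42,0,0,0,0,0,0.42,0,0,0,0,0.01,0.43,0,0,0,0,0,0.42,0,0,0,0,0.01,0.43,0,0,0])

```text
t: 29.88
tool_pos: [0.42, -0.2577, 0.2308]
tcp_rot: [0.0, -0.001, 1.0, 0.0]
ft_force: [0.7, 0.1, -0.8]
opening: 0.0853
grasp_force: 0.0
```

Call:
servo_tool(targets=[0,0,0,0,0,0,0,0,0,0,0,0,0,0,0,0,0,0,0,0,0,0,0,0,0,0,0,0,0,0], jaw=1, newtons=50)

```text
t: 30.5
tool_pos: [0.4207, -0.2585, 0.233]
tcp_rot: [0.001, -0.001, 1.0, -0.001]
ft_force: [0.5, 0.8, 6.8]
opening: 0.0368
grasp_force: 49.2
```

Call:
servo_tool(targets=[0,0,0,0,0,0,0,0,0,0,0,0,0,0,0,0,0,0])

```text
t: 30.88
tool_pos: [0.4207, -0.2585, 0.233]
tcp_rot: [0.001, -0.001, 1.0, -0.001]
ft_force: [-1.2, 0.6, 7.7]
opening: 0.0366
grasp_force: 49.2
```

Call:
servo_tool(targets=[0.0,0,-0.25,0,0,0,0.19,0.17,-0.25,0,0,0,0.2,0.4,0,0,0,0,0.2,0.5,0,0,0,0])

```text
t: 31.38
tool_pos: [0.3844, -0.1938, 0.2625]
tcp_rot: [0.001, -0.001, 1.0, -0.001]
ft_force: [0.3, -0.0, -1.6]
opening: 0.0366
grasp_force: 50.4
```

Call:
servo_tool(targets=[0,0.8,0,0,0,0,0,0.8,0,0,0,0,0,0.8,0,0,0,0,0,0.8,0,0,0,0,0,0.8,0,0,0,0])

```text
t: 32.0
tool_pos: [0.384, 0.0472, 0.2625]
tcp_rot: [0.001, -0.001, 1.0, -0.0]
ft_force: [-0.3, -0.1, -1.7]
opening: 0.0366
grasp_force: 50.4
```

Call:
servo_tool(targets=[0,0.6,0,0,0,0,0,0.1,0,0,0,0,0,0,0,0,0,0,0,0,0,0,0,0])

```text
t: 32.5
tool_pos: [0.3842, 0.0869, 0.2616]
tcp_rot: [0.0, -0.001, 1.0, -0.0]
ft_force: [0.3, -0.2, -1.3]
opening: 0.0366
grasp_force: 50.5
```

```bash
python3 p.py .385,.0955,.2355,90,20; python3 - <<'E'
from avg import *
import pickle
C={k:avg(k,3) for k in('top','side')}; pickle.dump(C,open('C5.pkl','wb'))
print(r.get_state()['tcp_rot'])
def crop(k,x0,x1,y0,y1,f): return cv2.resize(C[k]['img'][y0:y1,x0:x1,::-1],None,fx=f,fy=f,interpolation=cv2.INTER_CUBIC)
cv=np.zeros((600,800,3),np.uint8)
def put(i,x,y): cv[y:y+i.shape[0],x:x+i.shape[1]]=i
put(crop('top',260,400,190,270,5.5)[:,:800],0,0)
put(crop('side',230,360,155,255,5)[:150*5//1][:160],0,440)
i=crop('side',240,350,150,260,5)
cv2.imwrite('pics/m6.png',np.hstack([crop('top',270,350,190,270,5.0),np.zeros((400,1,3),np.uint8),i[:400,:399]]))
E
```

```text
32.5 [0.3842 0.0869 0.2616] f [ 0.3 -0.2 -1.3] open 0.0366 grip 50.5
-> [0.385, 0.0955, 0.2355, 90.0, 20.0] 2
   -0.01,0.07,0.22,0,0,0, 0,0.07,0.22,0,0,0
[-6.09514607e-05 -1.02329305e-03  9.99999475e-01  1.74814014e-07]
```

View pics/m6.png

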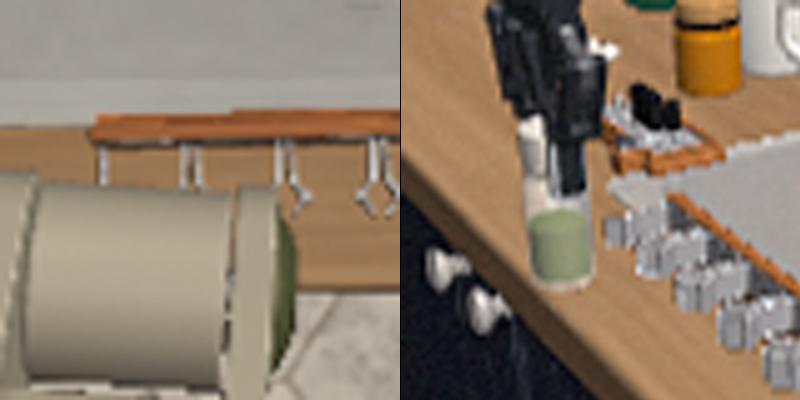

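The jar is held upright in front of the left-most clip (crop (560,250) in the side view). I lower it and push it in.

Call:
servo_tool(targets=[-0.01,0.07,0.22,0,0,0,0,0.07,0.2,0,0,0,0,0,0,0,0,0,0,0,0,0,0,0])

```text
t: 33.3
tool_pos: [0.3847, 0.0962, 0.2361]
tcp_rot: [-0.0, -0.002, 1.0, -0.0]
ft_force: [-0.1, 0.6, -1.1]
opening: 0.037
grasp_force: 50.5
```

Call:
servo_tool(targets=[-0.2,0,0,0,0,0,-0.2,0,0,0,0,0,-0.1,0,0,0,0,0,-0.1,0,0,0,0,0,0,0,0,0,0,0])

```text
t: 33.92
tool_pos: [0.4209, 0.0962, 0.2361]
tcp_rot: [0.0, -0.001, 1.0, -0.0]
ft_force: [0.0, 0.0, -0.9]
opening: 0.0369
grasp_force: 50.5
```

Call:
servo_tool(targets=[-0.1,0,0,0,0,0,-0.1,0,0,0,0,0,-0.1,0,0,0,0,0,0,0,0,0,0,0])

```text
t: 34.42
tool_pos: [0.4384, 0.0964, 0.2357]
tcp_rot: [-0.001, -0.001, 1.0, 0.0]
ft_force: [-3.8, 1.3, -2.1]
opening: 0.0363
grasp_force: 50.1
```

Call:
servo_tool(targets=[-0.1,0,0,0,0,0,-0.1,0,0,0,0,0,0,0,0,0,0,0])

```text
t: 34.8
tool_pos: [0.4512, 0.0963, 0.2363]
tcp_rot: [0.001, -0.001, 1.0, 0.0]
ft_force: [0.9, 1.6, -1.7]
opening: 0.0366
grasp_force: 50.2
```

Call:
servo_tool(targets=[-0.07,0,0,0,0,0,0,0,0,0,0,0])

```text
t: 35.05
tool_pos: [0.4553, 0.0963, 0.2364]
tcp_rot: [0.001, -0.001, 1.0, 0.0]
ft_force: [1.8, 2.0, -1.6]
opening: 0.0363
grasp_force: 50.4
```

Call:
servo_tool(targets=[-0.05,0,0,0,0,0,0,0,0,0,0,0])

```text
t: 35.3
tool_pos: [0.4573, 0.0964, 0.2361]
tcp_rot: [-0.002, -0.002, 1.0, -0.0]
ft_force: [-6.9, 1.0, 5.5]
opening: 0.0369
grasp_force: 51.1
```

Call:
servo_tool(targets=[-0.04,0,0,0,0,0,0,0,0,0,0,0])

```text
t: 35.55
tool_pos: [0.4586, 0.0965, 0.236]
tcp_rot: [-0.004, -0.002, 1.0, -0.0]
ft_force: [-17.2, -0.6, 15.3]
opening: 0.0362
grasp_force: 52.1
```

Call:
servo_tool(targets=[0.05,0,0,0,0,0,0,0,0,0,0,0])

```text
t: 35.8
tool_pos: [0.4569, 0.0964, 0.2361]
tcp_rot: [-0.001, -0.001, 1.0, -0.0]
ft_force: [-5.9, 0.9, 2.4]
opening: 0.037
grasp_force: 50.8
```

Call:
servo_tool(targets=[0,0,0,0,0,0,0,0,0,0,0,0,0,0,0,0,0,0], jaw=-1)

```text
t: 36.17
tool_pos: [0.4574, 0.0963, 0.2362]
tcp_rot: [0.0, -0.001, 1.0, -0.0]
ft_force: [0.1, 0.1, -0.1]
opening: 0.0854
grasp_force: 0.0
```

Call:
servo_tool(targets=[0,0,-0.5,0,0,0,0,0,-0.5,0,0,0,0,0,-0.5,0,0,0,0,0,-0.5,0,0,0])

```text
t: 36.67
tool_pos: [0.4572, 0.0963, 0.3572]
tcp_rot: [0.0, -0.001, 1.0, -0.0]
ft_force: [-0.2, -0.0, -1.4]
opening: 0.0854
grasp_force: 0.0
```

```bash
python3 p.py .59,-.285,.36,90,50
```

```text
36.67 [0.4572 0.0963 0.3572] f [-0.2 -0.  -1.4] open 0.0854 grip 0.0
-> [0.59, -0.285, 0.36, 90.0, 50.0] 9
   -0.24,-0.71,-0.01,0,0,0, -0.24,-0.71,0,0,0,0, -0.25,-0.71,-0.01,0,0,0, -0.24,-0.71,0,0,0,0, -0.25,-0.7,-0.01,0,0,0
   -0.24,-0.71,0,0,0,0, -0.25,-0.7,-0.01,0,0,0, -0.24,-0.71,0,0,0,0, -0.25,-0.7,-0.01,0,0,0
```

Call:
servo_tool(targets=[-0.24,-0.71,-0.01,0,0,0,-0.24,-0.71,0,0,0,0,-0.25,-0.71,-0.01,0,0,0,-0.24,-0.71,0,0,0,0,-0.25,-0.7,-0.01,0,0,0])

```text
t: 37.3
tool_pos: [0.5314, -0.1174, 0.3579]
tcp_rot: [0.0, -0.001, 1.0, -0.0]
ft_force: [0.8, 0.1, 0.4]
opening: 0.0852
grasp_force: 0.0
```

Call:
servo_tool(targets=[-0.24,-0.71,0,0,0,0,-0.25,-0.7,-0.01,0,0,0,-0.24,-0.71,0,0,0,0,-0.25,-0.7,-0.01,0,0,0,0,0,0,0,0,0])

```text
t: 37.92
tool_pos: [0.5903, -0.2875, 0.3581]
tcp_rot: [-0.0, 0.0, 1.0, -0.0]
ft_force: [-0.4, 0.8, -0.2]
opening: 0.0852
grasp_force: 0.0
```

```bash
python3 p.py .592,-.285,.229,90,30
```

```text
37.92 [ 0.5903 -0.2875  0.3581] f [-0.4  0.8 -0.2] open 0.0852 grip 0.0
-> [0.592, -0.285, 0.229, 90.0, 30.0] 5
   -0.01,0.01,0.43,0,0,0, 0,0.01,0.43,0,0,0, -0.01,0.01,0.43,0,0,0, 0,0.01,0.43,0,0,0, -0.01,0,0.43,0,0,0
```

Call:
servo_tool(targets=[-0.01,0,0.43,0,0,0,0,0,0.43,0,0,0,-0.01,0,0.43,0,0,0,0,0,0.43,0,0,0,-0.01,0,0.43,0,0,0])

```text
t: 38.55
tool_pos: [0.5921, -0.2839, 0.2295]
tcp_rot: [0.0, -0.002, 1.0, 0.0]
ft_force: [0.3, 0.5, 0.2]
opening: 0.0853
grasp_force: 0.0
```

Call:
servo_tool(targets=[0,0,0,0,0,0,0,0,0,0,0,0,0,0,0,0,0,0,0,0,0,0,0,0,0,0,0,0,0,0], jaw=1)

```text
t: 39.17
tool_pos: [0.5924, -0.2846, 0.2319]
tcp_rot: [0.001, -0.001, 1.0, -0.0]
ft_force: [-1.0, 2.1, 5.9]
opening: 0.0361
grasp_force: 48.3
```

Call:
servo_tool(targets=[0,0,0,0,0,0,0,0,0,0,0,0,0,0,0,0,0,0])

```text
t: 39.55
tool_pos: [0.5924, -0.2846, 0.2319]
tcp_rot: [0.001, -0.001, 1.0, -0.0]
ft_force: [-0.6, 2.7, 6.0]
opening: 0.036
grasp_force: 48.3
```

```bash
python3 p.py .585,-.28,.29,90,30 .385,-.0165,.29,90,45 .385,-.0165,.236,90,30
```

```text
39.55 [ 0.5924 -0.2846  0.2319] f [-0.6  2.7  6. ] open 0.036 grip 48.3
-> [0.585, -0.28, 0.29, 90.0, 30.0] 2
   0.06,0.04,-0.48,0,0,0, 0.06,0.04,-0.49,0,0,0
-> [0.385, -0.0165, 0.29, 90.0, 45.0] 8
   0.42,0.55,0,0,0,0, 0.41,0.55,0,0,0,0, 0.42,0.55,0,0,0,0, 0.41,0.55,0,0,0,0, 0.42,0.55,0,0,0,0
   0.41,0.55,0,0,0,0, 0.42,0.55,0,0,0,0, 0.41,0.55,-0.01,0,0,0
-> [0.385, -0.0165, 0.236, 90.0, 30.0] 2
   0,0,0.45,0,0,0, 0,0,0.45,0,0,0
```

Call:
servo_tool(targets=[0,0,-0.3,0,0,0,0,0,-0.3,0,0,0,0.69,0.13,0,0,0,0,0.69,0.13,0,0,0,0,0.69,0.13,0,0,0,0])

```text
t: 40.17
tool_pos: [0.4666, -0.2616, 0.2675]
tcp_rot: [0.001, -0.001, 1.0, -0.001]
ft_force: [0.8, -1.2, -0.9]
opening: 0.0359
grasp_force: 48.3
```

Call:
servo_tool(targets=[0.69,0.13,0,0,0,0,0.69,0.13,0,0,0,0,0,0.7,0,0,0,0,0,0.7,0,0,0,0,0,0.7,0,0,0,0])

```text
t: 40.8
tool_pos: [0.3846, -0.1195, 0.2674]
tcp_rot: [0.001, -0.001, 1.0, -0.001]
ft_force: [-0.1, 0.5, -1.2]
opening: 0.0361
grasp_force: 48.4
```

Call:
servo_tool(targets=[0,0.7,0,0,0,0,0,0.7,0,0,0,0,0,0.32,0,0,0,0,0,0,0,0,0,0,0,0,0,0,0,0])

```text
t: 41.42
tool_pos: [0.3846, -0.0179, 0.2667]
tcp_rot: [0.001, -0.001, 1.0, -0.0]
ft_force: [0.3, 0.2, -0.6]
opening: 0.0354
grasp_force: 48.4
```

```bash
python3 p.py .385,-.0165,.2365,90,20
```

```text
41.42 [ 0.3846 -0.0179  0.2667] f [ 0.3  0.2 -0.6] open 0.0354 grip 48.4
-> [0.385, -0.0165, 0.2365, 90.0, 20.0] 2
   0,0.01,0.25,0,0,0, -0.01,0.01,0.25,0,0,0
```

Call:
servo_tool(targets=[0,0.01,0.26,0,0,0,0,0.01,0.26,0,0,0,0,0,0,0,0,0,-0.2,0,0,0,0,0,-0.2,0,0,0,0,0])

```text
t: 42.05
tool_pos: [0.4096, -0.0163, 0.2356]
tcp_rot: [0.001, -0.001, 1.0, -0.0]
ft_force: [0.8, -0.1, -0.6]
opening: 0.0358
grasp_force: 48.5
```

Call:
servo_tool(targets=[-0.1,0,0,0,0,0,-0.1,0,0,0,0,0,-0.1,0,0,0,0,0,-0.1,0,0,0,0,0,-0.1,0,0,0,0,0])

```text
t: 42.68
tool_pos: [0.4375, -0.0155, 0.2341]
tcp_rot: [-0.003, -0.002, 1.0, 0.001]
ft_force: [-6.1, 1.4, -1.4]
opening: 0.0357
grasp_force: 50.2
```

Call:
servo_tool(targets=[-0.1,0,0,0,0,0,-0.1,0,0,0,0,0,0,0,0,0,0,0])

```text
t: 43.05
tool_pos: [0.451, -0.0159, 0.2351]
tcp_rot: [0.001, -0.001, 1.0, -0.0]
ft_force: [3.3, 1.5, -1.4]
opening: 0.0357
grasp_force: 50.0
```

Call:
servo_tool(targets=[-0.07,0,0,0,0,0,0,0,0,0,0,0])

```text
t: 43.3
tool_pos: [0.455, -0.0159, 0.2352]
tcp_rot: [0.001, -0.001, 1.0, -0.0]
ft_force: [3.5, 1.7, -1.0]
opening: 0.0356
grasp_force: 50.1
```

Call:
servo_tool(targets=[-0.06,0,0,0,0,0,0,0,0,0,0,0])

```text
t: 43.55
tool_pos: [0.4579, -0.0158, 0.2349]
tcp_rot: [-0.001, -0.002, 1.0, 0.0]
ft_force: [-3.1, 0.7, 3.6]
opening: 0.0359
grasp_force: 50.6
```

Call:
servo_tool(targets=[-0.03,0,0,0,0,0,0,0,0,0,0,0])

```text
t: 43.8
tool_pos: [0.4589, -0.0158, 0.2347]
tcp_rot: [-0.003, -0.002, 1.0, 0.0]
ft_force: [-11.2, -1.3, 9.3]
opening: 0.0354
grasp_force: 51.2
```

Call:
servo_tool(targets=[0.04,0,0,0,0,0,0,0,0,0,0,0])

```text
t: 44.05
tool_pos: [0.4575, -0.0159, 0.2349]
tcp_rot: [-0.0, -0.001, 1.0, 0.0]
ft_force: [-2.2, 1.0, -0.8]
opening: 0.036
grasp_force: 50.2
```

Call:
servo_tool(targets=[0,0,0,0,0,0,0,0,0,0,0,0,0,0,0,0,0,0], jaw=-1)

```text
t: 44.42
tool_pos: [0.4576, -0.0159, 0.235]
tcp_rot: [0.0, -0.001, 1.0, -0.0]
ft_force: [0.7, -0.5, 0.2]
opening: 0.0852
grasp_force: 0.0
```

Call:
servo_tool(targets=[0,0,-0.5,0,0,0,0,0,-0.5,0,0,0,0,0,-0.5,0,0,0,0,0,-0.5,0,0,0])

```text
t: 44.92
tool_pos: [0.4575, -0.0158, 0.356]
tcp_rot: [0.0, -0.001, 1.0, -0.0]
ft_force: [0.7, 0.2, 0.3]
opening: 0.0852
grasp_force: 0.0
```

```bash
python3 p.py .507,-.383,.36,90,50
```

```text
44.92 [ 0.4575 -0.0158  0.356 ] f [0.7 0.2 0.3] open 0.0852 grip 0.0
-> [0.507, -0.383, 0.36, 90.0, 50.0] 8
   -0.1,-0.77,-0.01,0,0,0, -0.1,-0.76,-0.01,0,0,0, -0.1,-0.77,-0.01,0,0,0, -0.1,-0.76,-0.01,0,0,0, -0.1,-0.77,-0.01,0,0,0
   -0.1,-0.76,-0.01,0,0,0, -0.1,-0.77,0,0,0,0, -0.11,-0.76,-0.01,0,0,0
```

Call:
servo_tool(targets=[-0.1,-0.77,-0.01,0,0,0,-0.1,-0.76,-0.01,0,0,0,-0.1,-0.77,-0.01,0,0,0,-0.1,-0.76,-0.01,0,0,0,-0.1,-0.77,-0.01,0,0,0])

```text
t: 45.55
tool_pos: [0.4882, -0.2471, 0.358]
tcp_rot: [0.0, -0.001, 1.0, -0.0]
ft_force: [0.5, -0.3, 0.7]
opening: 0.0852
grasp_force: 0.0
```

Call:
servo_tool(targets=[-0.1,-0.76,-0.01,0,0,0,-0.1,-0.77,0,0,0,0,-0.11,-0.76,-0.01,0,0,0,0,0,0,0,0,0,0,0,0,0,0,0])

```text
t: 46.18
tool_pos: [0.5072, -0.3824, 0.3588]
tcp_rot: [-0.0, -0.001, 1.0, 0.0]
ft_force: [0.3, -0.2, -0.4]
opening: 0.0855
grasp_force: 0.0
```

```bash
python3 p.py .506,-.383,.231,90,30; python3 - <<'E'
from avg import *
import pickle
C={k:avg(k,2) for k in('top','side')}; pickle.dump(C,open('C6.pkl','wb'))
def crop(k,x0,x1,y0,y1,f): return cv2.resize(C[k]['img'][y0:y1,x0:x1,::-1],None,fx=f,fy=f,interpolation=cv2.INTER_CUBIC)
cv2.imwrite('pics/m7.png',np.hstack([crop('top',280,380,200,250,4),crop('side',260,360,160,260,4)[:200] if 0 else crop('side',270,350,160,200,5)]))
cv2.imwrite('pics/m7.png',np.vstack([crop('top',280,380,200,250,6)[:,:600],crop('side',270,370,160,210,6)[:,:600]]))
E
```

```text
46.17 [ 0.5072 -0.3824  0.3588] f [ 0.3 -0.2 -0.4] open 0.0855 grip 0.0
-> [0.506, -0.383, 0.231, 90.0, 30.0] 5
   0,0,0.43,0,0,0, 0,0,0.43,0,0,0, 0.01,0,0.42,0,0,0, 0,-0.01,0.43,0,0,0, 0.01,0,0.42,0,0,0
```

View pics/m7.png

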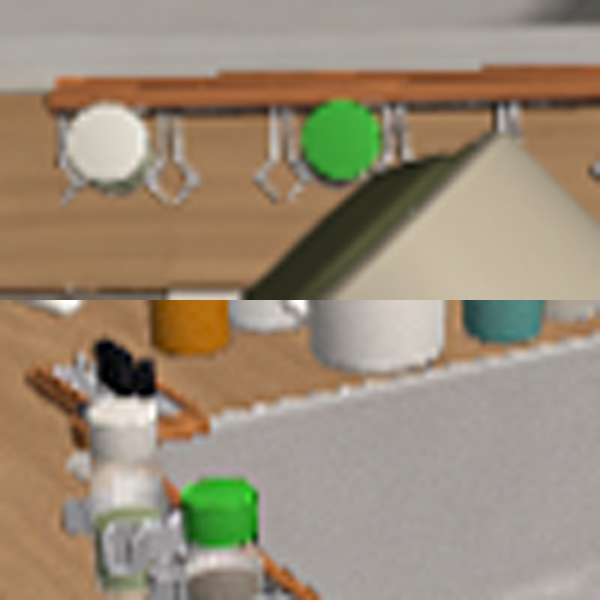

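Both jars stand upright in their clips (caps at crop (107,143) and (342,140), up against the strip). On to the third.

Call:
servo_tool(targets=[0,0,0.43,0,0,0,0,0,0.43,0,0,0,0.01,0,0.42,0,0,0,0,-0.01,0.43,0,0,0,0.01,0,0.42,0,0,0])

```text
t: 47.0
tool_pos: [0.5061, -0.3829, 0.2309]
tcp_rot: [0.0, -0.002, 1.0, -0.0]
ft_force: [-0.1, -0.8, -0.7]
opening: 0.0852
grasp_force: 0.0
```

Call:
servo_tool(targets=[0,0,0,0,0,0,0,0,0,0,0,0,0,0,0,0,0,0,0,0,0,0,0,0,0,0,0,0,0,0], jaw=1)

```text
t: 47.62
tool_pos: [0.5062, -0.3834, 0.2332]
tcp_rot: [0.001, -0.001, 1.0, -0.001]
ft_force: [-0.2, 2.1, 5.4]
opening: 0.0353
grasp_force: 49.2
```

Call:
servo_tool(targets=[0,0,0,0,0,0,0,0,0,0,0,0,0,0,0,0,0,0])

```text
t: 48.0
tool_pos: [0.5062, -0.3835, 0.2331]
tcp_rot: [0.001, -0.001, 1.0, -0.001]
ft_force: [-0.7, 1.8, 5.9]
opening: 0.035
grasp_force: 49.2
```

Call:
servo_tool(targets=[0,0,-0.3,0,0,0,0,0,-0.3,0,0,0,0.5,0.6,0,0,0,0,0.5,0.6,0,0,0,0,0.5,0.6,0,0,0,0])

```text
t: 48.62
tool_pos: [0.4148, -0.2748, 0.2687]
tcp_rot: [0.001, -0.001, 1.0, -0.001]
ft_force: [0.8, -0.6, -0.6]
opening: 0.0355
grasp_force: 50.1
```

Call:
servo_tool(targets=[0.52,0.6,0,0,0,0,0,0.62,0,0,0,0,0,0.62,0,0,0,0,0,0.62,0,0,0,0,0,0,0,0,0,0])

```text
t: 49.25
tool_pos: [0.3841, -0.1268, 0.2685]
tcp_rot: [0.001, -0.003, 1.0, -0.0]
ft_force: [0.5, 1.0, -1.0]
opening: 0.0354
grasp_force: 50.3
```

Call:
servo_tool(targets=[0,0,0,0,0,0,0,0,0,0,0,0])

```text
t: 49.5
tool_pos: [0.3842, -0.1291, 0.2677]
tcp_rot: [0.0, -0.001, 1.0, -0.0]
ft_force: [0.2, 0.7, -0.9]
opening: 0.0354
grasp_force: 50.3
```

```bash
python3 p.py .386,-.1285,.2365,90,20
```

```text
49.5 [ 0.3842 -0.1291  0.2677] f [ 0.2  0.7 -0.9] open 0.0354 grip 50.3
-> [0.386, -0.1285, 0.2365, 90.0, 20.0] 2
   -0.01,0,0.26,0,0,0, -0.02,0.01,0.26,0,0,0
```

Call:
servo_tool(targets=[0,0.01,0.26,0,0,0,0,0,0.26,0,0,0,0,0,0,0,0,0,-0.2,0,0,0,0,0,-0.2,0,0,0,0,0])

```text
t: 50.12
tool_pos: [0.4092, -0.1279, 0.2368]
tcp_rot: [0.001, -0.001, 1.0, -0.0]
ft_force: [0.3, 0.2, -1.8]
opening: 0.035
grasp_force: 50.2
```

Call:
servo_tool(targets=[-0.1,0,0,0,0,0,-0.1,0,0,0,0,0,-0.1,0,0,0,0,0,-0.1,0,0,0,0,0,-0.1,0,0,0,0,0])

```text
t: 50.75
tool_pos: [0.4373, -0.1272, 0.2354]
tcp_rot: [-0.003, -0.002, 1.0, 0.001]
ft_force: [-11.2, -1.6, 0.8]
opening: 0.0352
grasp_force: 50.4
```

Call:
servo_tool(targets=[-0.1,0,0,0,0,0,-0.1,0,0,0,0,0,0,0,0,0,0,0])

```text
t: 51.12
tool_pos: [0.4508, -0.1276, 0.2364]
tcp_rot: [0.001, -0.001, 1.0, -0.0]
ft_force: [2.2, 1.0, -0.2]
opening: 0.0352
grasp_force: 50.6
```

Call:
servo_tool(targets=[-0.07,0,0,0,0,0,0,0,0,0,0,0])

```text
t: 51.38
tool_pos: [0.4547, -0.1276, 0.2364]
tcp_rot: [0.001, -0.001, 1.0, -0.0]
ft_force: [3.7, 0.9, -2.0]
opening: 0.0351
grasp_force: 50.5
```

Call:
servo_tool(targets=[-0.06,0,0,0,0,0,0,0,0,0,0,0])

```text
t: 51.62
tool_pos: [0.4581, -0.1275, 0.2362]
tcp_rot: [0.0, -0.001, 1.0, -0.0]
ft_force: [2.7, 0.0, -1.0]
opening: 0.0348
grasp_force: 50.6
```

Call:
servo_tool(targets=[-0.04,0,0,0,0,0,0,0,0,0,0,0])

```text
t: 51.88
tool_pos: [0.4602, -0.1274, 0.2361]
tcp_rot: [-0.0, -0.001, 1.0, 0.0]
ft_force: [-0.2, 0.2, -0.8]
opening: 0.0353
grasp_force: 50.6
```

Call:
servo_tool(targets=[-0.02,0,0,0,0,0,0,0,0,0,0,0])

```text
t: 52.12
tool_pos: [0.4609, -0.1274, 0.236]
tcp_rot: [-0.001, -0.002, 1.0, 0.0]
ft_force: [-5.5, -1.3, 2.8]
opening: 0.0352
grasp_force: 51.0
```

Contact with the strip. A small extra press, then back off, release and clear.

Call:
servo_tool(targets=[-0.02,0,0,0,0,0,0,0,0,0,0,0])

```text
t: 52.38
tool_pos: [0.4616, -0.1274, 0.236]
tcp_rot: [-0.003, -0.002, 1.0, 0.0]
ft_force: [-11.9, -2.0, 7.2]
opening: 0.0349
grasp_force: 51.5
```

Call:
servo_tool(targets=[0.04,0,0,0,0,0,0,0,0,0,0,0])

```text
t: 52.62
tool_pos: [0.4602, -0.1275, 0.2361]
tcp_rot: [-0.0, -0.001, 1.0, 0.0]
ft_force: [-1.4, 0.0, -0.9]
opening: 0.0351
grasp_force: 50.7
```

Call:
servo_tool(targets=[0,0,0,0,0,0,0,0,0,0,0,0,0,0,0,0,0,0], jaw=-1)

```text
t: 53.0
tool_pos: [0.4604, -0.1275, 0.2362]
tcp_rot: [0.0, -0.001, 1.0, -0.0]
ft_force: [-0.5, -0.2, 0.8]
opening: 0.0853
grasp_force: 0.0
```

Call:
servo_tool(targets=[0,0,-0.5,0,0,0,0,0,-0.5,0,0,0,0,0,-0.5,0,0,0,0,0,-0.5,0,0,0])

```text
t: 53.5
tool_pos: [0.4602, -0.1274, 0.3572]
tcp_rot: [0.0, -0.001, 1.0, -0.0]
ft_force: [0.0, 0.0, -0.0]
opening: 0.0852
grasp_force: 0.0
```

Call:
servo_tool(targets=[0.3,-0.8,0,0,0,0,0.3,-0.8,0,0,0,0,0.2,-0.8,0,0,0,0,0,-0.8,0,0,0,0,0,-0.5,0,0,0,0])

```text
t: 54.12
tool_pos: [0.4124, -0.3516, 0.356]
tcp_rot: [0.0, -0.001, 1.0, -0.0]
ft_force: [1.4, 1.0, 0.4]
opening: 0.0855
grasp_force: 0.0
```

```bash
python3 - <<'E'
from avg import *
import pickle
np.set_printoptions(precision=4,suppress=True)
C={k:avg(k,3) for k in('top','side')}; pickle.dump(C,open('C7.pkl','wb')); T=C['top']
def crop(k,x0,x1,y0,y1,f): return cv2.resize(C[k]['img'][y0:y1,x0:x1,::-1],None,fx=f,fy=f,interpolation=cv2.INTER_CUBIC)
cv=np.zeros((600,800,3),np.uint8)
def put(i,x,y): cv[y:y+i.shape[0],x:x+i.shape[1]]=i[:600-y,:800-x]
put(crop('top',190,400,170,250,3.8),0,0); put(crop('side',260,390,150,270,2.4),0,310); put(crop('top',190,250,180,220,7),330,310)
cv2.imwrite('pics/m8.png',cv)
i=T['img'].astype(int)
for n,x0,x1,g,h in [('clip5',285,312,0,.1),('clip3',325,352,1,.097),('clip1',365,392,0,.1)]:
    w=i[205:240,x0:x1]; m=((w[...,1]-w[...,0])>50) if g else (w.min(2)>165)&(w.max(2)-w.min(2)<30)
    m[:10]&=g>0
    k,l,st,ce=cv2.connectedComponentsWithStats(m.astype(np.uint8)); j=1+int(np.argmax(st[1:,4])); a=ce[j]+[x0,205]
    print(n,a,st[j],atz(T,a,h))
E
```

```text
clip5 [297.3672 223.3203] [  6  13  14  12 128] [0.4542 0.0953 0.1   ]
clip3 [336.4091 222.8106] [  5  12  13  13 132] [ 0.4545 -0.015   0.097 ]
clip1 [376.886  221.2544] [  6  11  12  12 114] [ 0.4571 -0.1291  0.1   ]
```

View pics/m8.png

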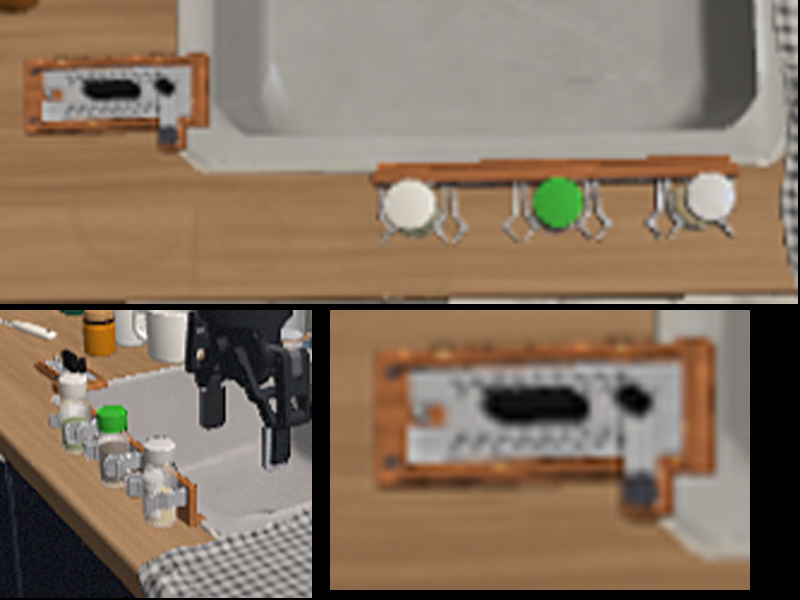

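All three jars stand in their clips (caps within about 2 mm of the clip centres), and the blade is pinned under the closed keeper. Handing in.

```bash
python3 -c "
from workcell import r
print(r.hand_in())"
```

```text
the job is handed in; nothing more can be done
None
```

The job is handed in with no verdict returned: by my last images, the blade lies in the holder over the pin, the keeper is pushed to its closed stop, and all three jars stand in clips 1, 3 and 5, each pushed in from the front; the honey jar and tumbler were not touched.

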